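# Make up two optics kits at the microscope bench

### The job

Make up two optics kits in the two pocket trays. In the three-pocket tray stand the lens tube in the largest pocket, the slim objective in the middle one and the square post in the smallest; in the two-pocket tray stand the wide objective in the larger pocket and the round post in the smaller. Set each one upright on the floor of its pocket, and leave the oil bottle, the mirror mount and the filter cube standing where they are.

Things in the scene. Friction and masses are not known exactly. Their poses are not given: they have to be found in the camera images.
- lens_tube_center (a point): Lens tube: plain aluminium open tube, outer diameter 42 mm, inner 34 mm, 50 mm high, about 90 g. Stands upright on the bench, loose; the point is on its axis, half-way up; z up along the axis.
- slim_objective_center (a point): Slim microscope objective: steel barrel of diameter 26 mm up to 58 mm, then a cone to a 12 mm nose; 75 mm high, about 140 g. Stands upright on the bench, loose; the point is on its axis, half-way up; z up along the axis.
- wide_objective_center (a point): Wide microscope objective: steel barrel of diameter 36 mm up to 42 mm, then a short cone to a flat 24 mm top with a black lens; 50 mm high, about 160 g. Stands upright on the bench, loose; the point is on its axis, half-way up; z up along the axis.
- square_post_center (a point): Square post: plain aluminium block 28 x 28 mm, 50 mm high, small dark hole in its flat top, about 110 g. x and y are square to its faces. Stands upright on the bench, loose; the point is on its axis, half-way up; z up along the axis.
- round_post_center (a point): Round post: plain steel cylinder, diameter 25 mm, 75 mm high, small dark hole in its flat top, about 240 g. Stands upright on the bench, loose; the point is on its axis, half-way up; z up along the axis.
- tray3: Three-pocket tray, white walls and grey floor, 186 x 74 mm. Closed flat floor 3 mm thick; outer walls and dividers 4 mm thick, tops 8 mm above the bench. Fixed. Origin: centre of the underside, on the bench; x along the row of pockets, from the largest (at -x) to the smallest (at +x), z up. Each pocket is 66 mm wide along y, centred at y = 0. Pocket centres and lengths along x: largest at x = -54 mm, 70 mm long; middle at +12 mm, 54 mm; smallest at +66 mm, 46 mm.
- tray2: Two-pocket tray, white walls and grey floor, 122 x 74 mm. Closed flat floor 3 mm thick; outer walls and dividers 4 mm thick, tops 8 mm above the bench. Fixed. Origin: centre of the underside, on the bench; x along the row of pockets, from the largest (at -x) to the smallest (at +x), z up. Each pocket is 66 mm wide along y, centred at y = 0. Pocket centres and lengths along x: larger at x = -25 mm, 64 mm long; smaller at +34 mm, 46 mm.
- oil_bottle: Bystander: small amber bottle with black cap, diameter 28 mm, 62 mm high, standing loose among the stock. Origin: centre of its underside, z up. Leave it alone.
- mirror_mount: Bystander: mirror mount, an upright white plate 42 mm wide (along y) with brass screws on a 36 x 40 mm aluminium foot, 52 mm high (screws reach 15 mm from the middle along +x), loose among the stock. Origin: centre of its underside, z up. Leave it alone.
- filter_cube: Bystander: grey filter cube, 36 x 36 x 38 mm, with a round green window on top, loose among the stock. Origin: centre of its underside, z up. Leave it alone.
Mind the look-alikes: they are no part of the job. Leave any red look-alike of the part that bears slim_objective_center alone. What is shaped like the part that bears square_post_center but purple is not meant.

How it is judged:
By the outcome, as a careful person would: the job done as asked, in the order asked, and still so for the second after the job is handed in, with the robot touching nothing.
It also fails if it takes over 115 s, if anything falls off the work surface, if the arm or the gripper's body presses on something with over 40 N, if the wrist force passes 120 N, or if a joint passes its speed limit or range.

### The arm

A 6-joint arm with a two-finger parallel gripper is mounted at the origin on the work surface. World frame = base frame: x ahead of the robot, y to its left, z up, the work surface at z = 0. Lengths are in m, angles in rad, forces in N, time in s.
With the tool pointing down it reaches from about 0.35 to 0.775 m from the base axis. Payload 5.5 kg.
Tool frame: the origin (TCP) lies on the centre line of the jaws, within the pads' length; the fingertips stand 8 mm ahead of it and the grasp point (between the pads) lies 11 mm behind it; z points along the fingers, y is the direction in which the jaws open and shut (so a half turn about z gives the same grasp; the last joint's range is limited). The gripper opens to 85 mm and grips with 20 to 120 N. Pads are 22 mm wide; open, the fingers measure 114 mm over their backs; the gripper's body (76 mm by 85 mm) begins 54 mm behind the grasp point. The pads swing forward as they close: fully open they stand 13 mm farther back than shut.
Start: joints at [1.168, 0.313, 0.046, 1.304, 0, 1.431], TCP at [0.149, 0.555, 0.211] pointing down, gripper open.
Joint ranges: [-2.76, 2.76], [-0.86, 1.69], [-1.03, 1.26], [-2.2, 2.34], [-1.47, 1.5], [-3.14, 3.14]. Speed limits (rad/s): [2.57, 2.57, 3.14, 3.14, 3.14, 3.14].

### API

Orientations are given as a unit quaternion [w, x, y, z].
In Python, from workcell import env gives the robot as it stands. The module is installed in compiled form; this text tells all that it offers.
- The arm moves only by the tool play_rows, never from a script. Its argument "steps" is a list of rows, each an object with "claw": the closure in counts, from 0 (fully open) to 255 (shut); "dp": the shift along the tool's x, y, z in m, a list of three; "angular": the turn, a rotation vector about the tool's x, y, z in degrees, a list of three. In form: [{"claw": claw, "dp": [dx, dy, dz], "angular": [wx, wy, wz]}, ...]. A call has exactly 8 rows; each row shifts and turns the commanded pose from where the row before left it, along the tool's axes as they then stand; what a row does not reach is not made up. A row lasts 1/12 s, in which the tool goes at most 41.7 mm and 7.16 degrees, less where a joint would pass 70% of its speed; a pose out of reach is approached as far as the arm can. A call is refused whole if a number of a shift passes 0.0417 or a number of a turn 7.16, either way. A call with a gripper value outside its range is refused whole. The fingers move at their own pace and stop on an object; "force" is the grip in N (left out, the last holds). Time passes only in rows, so rows that do not move let the fingers close, or fill a call up. It gives the time, the measured TCP pose, the force and the opening at its end, in the units of the state.
- env.get_state(): the state, without advancing time (a new reading comes with each control period).
- env.read_camera(name): name is "scene" or "top" or "wrist"; returns (picture, depth): 480x640x3 uint8, red, green, blue; 480x640 float32, m along the optical axis (not along the pixel's ray), 0 where there is no reading.
- env.calibration(name): a dict with "fx", "fy", "cx", "cy" (pixels), "world_from_camera" (4x4, takes a point from camera to world coordinates); the wrist camera has in their place "hand_eye" (4x4, takes a point from camera to tool coordinates, whose origin is the TCP and whose axes are the flange's). Camera axes: x right, y down, z forward; pixel columns grow to the right and rows downward; lengths in m; the calibration is good to about 2 mm. A picture is of the moment at which its call begins: read the wrist's pose just before it. calibration takes no time and is no camera call.
- env.hand_in(): hands the job in, once; it reports no verdict.
The state is a dict: "clock": time; "joint_pos": joint angles; "qvel": joint speeds; "tau": joint torques, N m; "tcp_pos": TCP position; "orientation": TCP orientation; "wrist_force": force on the tool from outside, world axes, zero at the start; "ft_torque": the same for the moment, N m; "finger_gap": finger opening in m.
Only numpy, scipy, OpenCV 4.12 (cv2) and the standard library are available. Lean on these libraries where they do the work, as an engineer would, in place of code of your own. Each camera call takes 0.05 s, during which the arm holds its last target. There are 200 camera calls.

## Working session

There is one attempt and no reset: what is moved stays moved. The work goes in short steps, Python scripts to look and compute and a tool call to move; the robot and the scene stay as the last step left them, time stands still between calls to the robot, and variables do not carry over. Pictures are saved under pics/ and viewed, about 12 in all and at most 16, crops included, and the job is handed in when it is done.

Besides the shell and the picture viewer there is one more tool, called after "Emit:" as a command line: name --argument value ..., lists and objects as JSON in quotes. play_rows: Moves the arm, as the interface text tells. Its arguments: {"type":"object","properties":{"steps":{"type":"array","items":{"type":"object","properties":{"claw":{"type":"number"},"dp":{"type":"array","items":{"type":"number"}},"angular":{"type":"array","items":{"type":"number"}}}}},"force":{"type":"number"}},"required":["steps"]}

```bash
mkdir -p pics; python3 - <<'E'
from workcell import env
import cv2,numpy as np
s=env.get_state();print({k:np.round(v,4).tolist() for k,v in s.items()})
for n in("top","scene"):
    p,d=env.read_camera(n);cv2.imwrite(f"pics/{n}0.png",p[:,:,::-1]);np.savez(f"{n}0.npz",p=p,d=d)
    c=env.calibration(n);print(n,c['fx'],c['fy'],c['cx'],c['cy'],np.round(c['world_from_camera'],4).tolist())
c=env.calibration("wrist");print(c['fx'],c['fy'],c['cx'],c['cy'],np.round(c['hand_eye'],4).tolist())
E
```

```text
{'clock': 0.0, 'joint_pos': [1.1684, 0.314, 0.045, 1.3036, 0.0, 1.4312], 'qvel': [0.0019, -0.0016, -0.0, -0.0004, 0.0008, -0.0012], 'tau': [0.0004, -48.0631, 29.853, 0.0198, 0.0, 0.0], 'tcp_pos': [0.1492, 0.5548, 0.2105], 'orientation': [-0.0002, 0.131, 0.9914, -0.0009], 'wrist_force': [-0.0717, 0.2161, 0.1884], 'ft_torque': [-0.0193, 0.0453, -0.0139], 'finger_gap': 0.0855}
top 454.5282501125663 454.5282501125663 314.82173881510147 240.38893858419976 [[0.0084, -0.9963, 0.0855, 0.528], [-0.9998, -0.0097, -0.0152, 0.0149], [0.016, -0.0854, -0.9962, 1.0129], [0.0, 0.0, 0.0, 1.0]]
scene 536.0336110437694 536.0336110437694 324.23016774454715 247.41677886862078 [[0.2934, 0.6058, -0.7395, 1.3557], [0.9558, -0.1712, 0.239, -0.2296], [0.0182, -0.7769, -0.6293, 0.6824], [0.0, 0.0, 0.0, 1.0]]
363.13916498594847 363.13916498594847 315.4944134654395 236.59539209004828 [[-0.0007, -0.9563, -0.2924, 0.0747], [1.0, -0.0007, -0.0001, 0.0001], [-0.0001, -0.2924, 0.9563, -0.1634], [0.0, 0.0, 0.0, 1.0]]
```

View pics/top0.png

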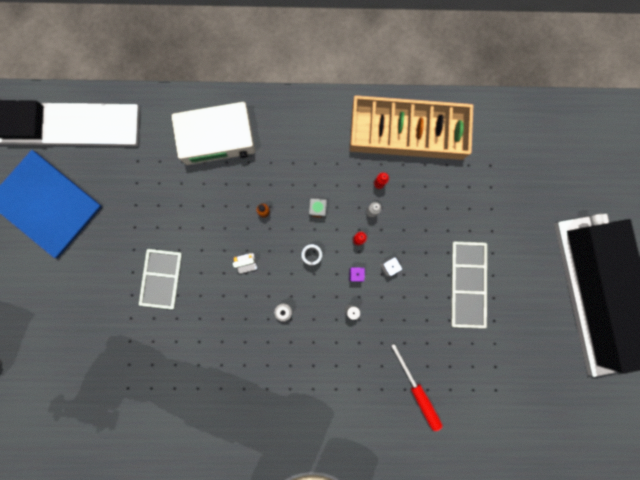

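View pics/scene0.png

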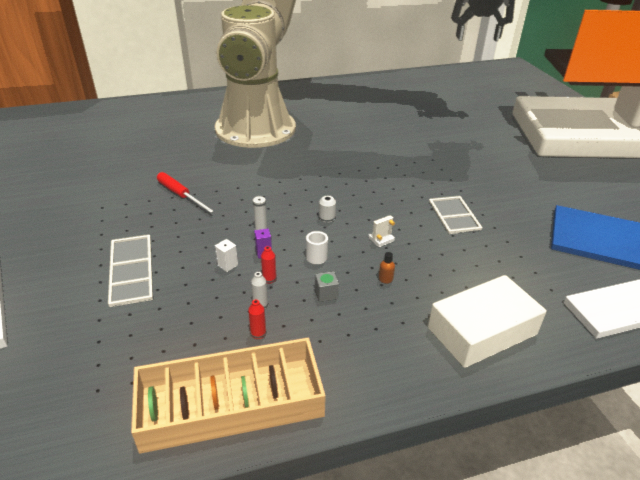

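Top view, with candidates by pixel:
- **Slim objective:** grey (374,209). The red look-alikes are at (382,180) and (360,238).
- **Square post:** white/grey (392,267). The purple one at (357,274) is not meant.
- **Round post:** (353,313).
- **Wide objective:** (283,313).
- **Lens tube:** (312,255).
- **Trays:** tray2 at (160,279), tray3 at (469,285).
- **Bystanders:** oil bottle (263,210), filter cube (318,207), mirror mount (245,263).

Next I'll measure positions and take a close crop to check these choices.

```bash
cat > h.py <<'E'
import numpy as np,cv2
from workcell import env
def ray(c,W,u,v,z):
    "world point at height z seen at pixel u,v"
    d=W[:3,:3]@np.array([(u-c['cx'])/c['fx'],(v-c['cy'])/c['fy'],1]);o=W[:3,3]
    return o+d*(z-o[2])/d[2]
def cloud(c,W,d):
    v,u=np.indices(d.shape);P=np.stack([(u-c['cx'])/c['fx']*d,(v-c['cy'])/c['fy']*d,d],-1)
    return P@W[:3,:3].T+W[:3,3]
E
python3 - <<'E'
from h import *
for n in("top",):
    f=np.load(n+"0.npz");p,d=f['p'],f['d'];c=env.calibration(n);W=c['world_from_camera']
    P=cloud(c,W,d);Z=P[...,2]
    print("bench z",np.median(Z[150:340,120:500]))
    m=((Z>.02)&(Z<.12)&(d>0)).astype(np.uint8)
    m[:150]=0;m[340:]=0;m[:,:110]=0;m[:,505:]=0
    k,l,st,ce=cv2.connectedComponentsWithStats(m)
    for i in range(1,k):
        if st[i,4]<12: continue
        q=l==i;zt=np.percentile(Z[q],90);t=q&(Z>zt-.008)
        print(np.round(ce[i]),st[i,4],"ztop %.3f"%zt,"top xy",np.round(P[t][:,:2].mean(0),4),"bbox mid",np.round((P[t][:,:2].min(0)+P[t][:,:2].max(0))/2,4),"ext",np.round(np.ptp(P[t][:,:2],axis=0),3),p[q].mean(0).round())
    g=cv2.cvtColor(p,cv2.COLOR_RGB2HSV)
    for nm,(a,b) in dict(tray2=(130,190),tray3=(440,500)).items():
        w=np.zeros(m.shape,np.uint8);w[230:340,a:b]=(p[230:340,a:b].min(2)>105)*255
        cs=max(cv2.findContours(w,0,2)[0],key=cv2.contourArea);r=cv2.minAreaRect(cs)
        b4=np.array([ray(c,W,*q,.008)[:2] for q in cv2.boxPoints(r)]);print(nm,np.round(b4,4).tolist(),"ctr",b4.mean(0).round(4),[np.linalg.norm(b4[i]-b4[i-1]).round(4) for i in range(4)],
         "yaw",[np.degrees(np.arctan2(*(b4[i]-b4[i-1])[::-1])).round(1) for i in range(4)])
    cv2.imwrite("pics/crop0.png",cv2.resize(p[165:335,225:500,::-1],None,fx=2.9,fy=2.9,interpolation=cv2.INTER_CUBIC))
E
```

```text
bench z 0.0009055754942099981
[208. 154.] 656 ztop 0.062 top xy [0.7949 0.2538] bbox mid [0.7931 0.238 ] ext [0.02  0.117] [141. 149. 137.]
[432. 152.] 416 ztop 0.051 top xy [ 0.8081 -0.285 ] bbox mid [ 0.8073 -0.27  ] ext [0.008 0.132] [145. 112.  73.]
[381. 180.] 159 ztop 0.075 top xy [ 0.7435 -0.1417] bbox mid [ 0.7437 -0.1418] ext [0.015 0.019] [154.  23.  21.]
[317. 207.] 288 ztop 0.041 top xy [ 0.6843 -0.0042] bbox mid [ 0.6846 -0.0042] ext [0.035 0.035] [147. 175. 151.]
[373. 209.] 149 ztop 0.075 top xy [ 0.6796 -0.1249] bbox mid [ 0.6796 -0.1254] ext [0.015 0.017] [147. 145. 142.]
[262. 210.] 136 ztop 0.063 top xy [0.6776 0.1146] bbox mid [0.6779 0.1146] ext [0.015 0.013] [95. 54. 28.]
[359. 238.] 142 ztop 0.075 top xy [ 0.6166 -0.0954] bbox mid [ 0.6171 -0.0951] ext [0.017 0.015] [167.  26.  25.]
[311. 254.] 128 ztop 0.052 top xy [0.5813 0.0079] bbox mid [0.5806 0.008 ] ext [0.04  0.038] [208. 212. 215.]
[243. 262.] 152 ztop 0.054 top xy [0.5636 0.1541] bbox mid [0.5642 0.1523] ext [0.019 0.041] [231. 228. 211.]
[391. 267.] 211 ztop 0.052 top xy [ 0.557  -0.1637] bbox mid [ 
[... 210 characters left out ...]
673] bbox mid [0.459  0.0679] ext [0.033 0.034] [192. 189. 187.]
[352. 312.] 147 ztop 0.077 top xy [ 0.4607 -0.0781] bbox mid [ 0.46   -0.0779] ext [0.025 0.023] [210. 208. 206.]
tray2 [[0.4677, 0.3866], [0.5978, 0.3734], [0.5868, 0.2913], [0.4568, 0.3054]] ctr [0.5273 0.3392] [np.float64(0.0819), np.float64(0.1308), np.float64(0.0828), np.float64(0.1308)] yaw [np.float64(82.4), np.float64(-5.8), np.float64(-97.6), np.float64(173.8)]
tray3 [[0.6181, -0.3042], [0.6189, -0.3872], [0.4226, -0.3825], [0.4221, -0.3008]] ctr [ 0.5204 -0.3437] [np.float64(0.196), np.float64(0.083), np.float64(0.1963), np.float64(0.0816)] yaw [np.float64(-1.0), np.float64(-89.4), np.float64(178.6), np.float64(90.4)]
```

View pics/crop0.png

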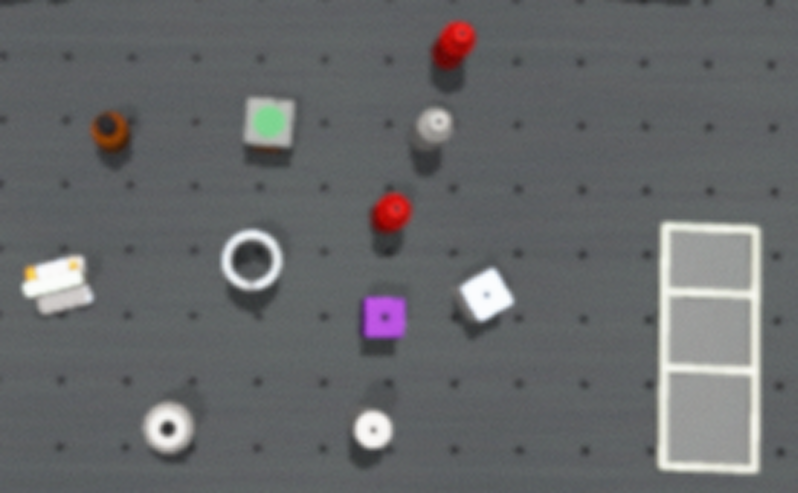

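The crop confirms the choices. The slim objective is the grey cone at (435,128), between the two reds. The white square post is at (485,295), rotated about 37°. The largest pocket of tray3 is at the bottom (near the robot), and the same goes for tray2. I'll align the tool and go above the tube.

Emit:
play_rows --steps '[{"claw": 0,"dp": [0,0,0],"angular": [0,0,-5.02]},{"claw": 0,"dp": [0,0,0],"angular": [0,0,-5.02]},{"claw": 0,"dp": [0,0,0],"angular": [0,0,-5.02]},{"claw": 0,"dp": [-0.0216,-0.0273,0],"angular": [0,0,0]},{"claw": 0,"dp": [-0.0216,-0.0273,0],"angular": [0,0,0]},{"claw": 0,"dp": [-0.0216,-0.0273,0],"angular": [0,0,0]},{"claw": 0,"dp": [-0.0216,-0.0273,0],"angular": [0,0,0]},{"claw": 0,"dp": [-0.0216,-0.0273,0],"angular": [0,0,0]}]' --force 40

```text
clock: 0.77
tcp_pos: [0.2577, 0.4173, 0.211]
orientation: [-0.0, -0.0, 1.0, -0.0]
wrist_force: [0.3, -0.2, -0.5]
finger_gap: 0.0855
```

Emit:
play_rows --steps '[{"claw": 0,"dp": [-0.0216,-0.0273,0],"angular": [0,0,0]},{"claw": 0,"dp": [-0.0216,-0.0273,0],"angular": [0,0,0]},{"claw": 0,"dp": [-0.0216,-0.0273,0],"angular": [0,0,0]},{"claw": 0,"dp": [-0.0216,-0.0273,0],"angular": [0,0,0]},{"claw": 0,"dp": [-0.0216,-0.0273,0],"angular": [0,0,0]},{"claw": 0,"dp": [-0.0216,-0.0273,0],"angular": [0,0,0]},{"claw": 0,"dp": [-0.0216,-0.0273,0],"angular": [0,0,0]},{"claw": 0,"dp": [-0.0216,-0.0273,0],"angular": [0,0,0]}]'

```text
clock: 1.43
tcp_pos: [0.4307, 0.1988, 0.2112]
orientation: [-0.0, 0.0, 1.0, 0.0]
wrist_force: [0.9, 0.8, 0.2]
finger_gap: 0.0858
```

Emit:
play_rows --steps '[{"claw": 0,"dp": [-0.0216,-0.0273,0],"angular": [0,0,0]},{"claw": 0,"dp": [-0.0216,-0.0273,0],"angular": [0,0,0]},{"claw": 0,"dp": [-0.0216,-0.0273,0],"angular": [0,0,0]},{"claw": 0,"dp": [-0.0216,-0.0273,0],"angular": [0,0,0]},{"claw": 0,"dp": [-0.0216,-0.0273,0],"angular": [0,0,0]},{"claw": 0,"dp": [-0.0216,-0.0273,0],"angular": [0,0,0]},{"claw": 0,"dp": [-0.0216,-0.0273,0],"angular": [0,0,0]},{"claw": 0,"dp": [0,0,0],"angular": [0,0,0]}]'

```text
clock: 2.1
tcp_pos: [0.5848, 0.0044, 0.21]
orientation: [0.0, 0.003, 1.0, -0.001]
wrist_force: [0.5, 0.2, 0.4]
finger_gap: 0.0854
```

```bash
cat >> h.py <<'E'
from scipy.spatial.transform import Rotation as Ro
def wrist(name,zmin=.02,zmax=.12,area=60):
    "wrist picture, cloud, list of things standing above zmin"
    s=env.get_state();p,d=env.read_camera("wrist");cv2.imwrite(f"pics/{name}.png",p[:,:,::-1])
    T=np.eye(4);w,x,y,z=s['orientation'];T[:3,:3]=Ro.from_quat([x,y,z,w]).as_matrix();T[:3,3]=s['tcp_pos']
    c=env.calibration("wrist");W=T@c['hand_eye'];P=cloud(c,W,d);Z=P[...,2]
    print("tcp",np.round(s['tcp_pos'],4),np.round(s['orientation'],4),"gap",round(s['finger_gap'],4),"clock",s['clock'])
    k,l,st,ce=cv2.connectedComponentsWithStats(((Z>zmin)&(Z<zmax)&(d>0)).astype(np.uint8))
    for i in range(1,k):
        if st[i,4]<area: continue
        q=l==i;zt=np.percentile(Z[q],95);t=q&(abs(Z-zt)<.004)
        r=cv2.minAreaRect((P[t][:,:2]*1e4).astype(np.float32))
        print(ce[i].round(),st[i,4],"ztop %.3f"%zt,"rect xy",np.round(np.array(r[0])/1e4,4),"size",np.round(np.array(r[1])/1e4,4),"ang",round(r[2],1),p[t].mean(0).round())
    return p,d,W,P
E
python3 -c "
from h import *
wrist('w1')"
```

```text
tcp [0.5848 0.0044 0.21  ] [ 5.0e-04  2.6e-03  1.0e+00 -9.0e-04] gap 0.0854 clock 2.1
[387.  60.] 1760 ztop 0.052 rect xy [0.4578 0.0651] size [0.0288 0.0281] ang 37.0 [205. 201. 197.]
[209.  60.] 1492 ztop 0.077 rect xy [ 0.46   -0.0799] size [0.0247 0.0241] ang 47.5 [228. 223. 217.]
[210. 159.] 1332 ztop 0.052 rect xy [ 0.5391 -0.0909] size [0.0287 0.028 ] ang 87.0 [175.  81. 205.]
[131. 178.] 1526 ztop 0.052 rect xy [ 0.5562 -0.1656] size [0.028  0.0287] ang 30.1 [247. 246. 244.]
[475. 184.] 1171 ztop 0.054 rect xy [0.5662 0.1516] size [0.0197 0.042 ] ang 13.1 [251. 248. 235.]
[318. 205.] 1022 ztop 0.052 rect xy [0.5801 0.0063] size [0.041  0.0408] ang 48.0 [250. 249. 248.]
[210. 242.] 975 ztop 0.076 rect xy [ 0.6161 -0.0967] size [0.0113 0.0115] ang 25.5 [212.  34.  26.]
[306. 299.] 1339 ztop 0.040 rect xy [ 0.6837 -0.006 ] size [0.0359 0.0364] ang 86.1 [163. 193. 161.]
[420. 292.] 649 ztop 0.055 rect xy [0.6735 0.1105] size [0.0062 0.0145] ang 36.8 [41. 29. 23.]
[185. 296.] 630 ztop 0.070 rect xy [ 0.6736 -0.1298] size [0.0056 0.0126] ang 20.7 [149. 143. 137.]
[434. 398.] 112 ztop 0.033 rect xy [0.8113 0.1375] size [0.0033 0.0084] ang 43.5 [132. 123. 112.]
[224. 409.] 1105 ztop 0.051 rect xy [ 0.8199 -0.0976] size [0.0391 0.0075] ang 84.8 [220. 186. 121.]
[106. 465.] 1345 ztop 0.053 rect xy [ 0.8643 -0.2315] size [0.007  0.0257] ang 85.4 [173.  91.   9.]
[523. 463.] 1265 ztop 0.062 rect xy [0.8721 0.2405] size [0.0574 0.0542] ang 81.0 [253. 254. 250.]
```

View pics/w1.png

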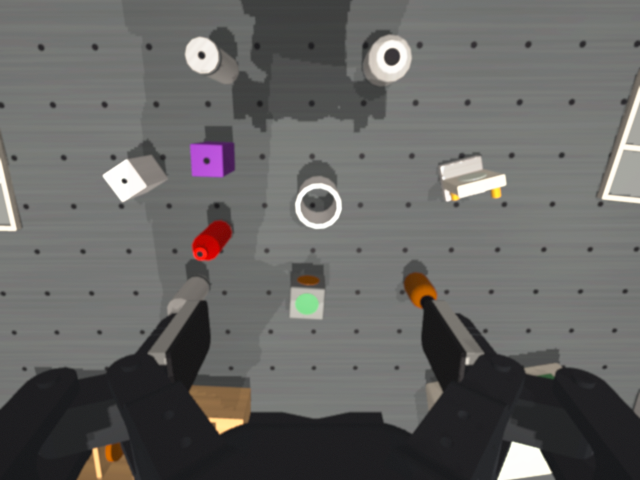

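The wrist view shows the tube at (318,205), clear of everything at the jaw positions. Both cameras agree to about 2 mm, so I'll descend.

Emit:
play_rows --steps '[{"claw": 0,"dp": [0,-0.0023,0.03],"angular": [0,0,0]},{"claw": 0,"dp": [0,0,0.03],"angular": [0,0,0]},{"claw": 0,"dp": [0,0,0.03],"angular": [0,0,0]},{"claw": 0,"dp": [0,0,0.03],"angular": [0,0,0]},{"claw": 0,"dp": [0,0,0.03],"angular": [0,0,0]},{"claw": 0,"dp": [0,0,0.02],"angular": [0,0,0]},{"claw": 0,"dp": [0,0,0],"angular": [0,0,0]},{"claw": 0,"dp": [0,0,0],"angular": [0,0,0]}]'

```text
clock: 2.82
tcp_pos: [0.5796, 0.008, 0.0405]
orientation: [-0.002, -0.0, 1.0, 0.0]
wrist_force: [-0.2, 0.7, 0.4]
finger_gap: 0.0857
```

Emit:
play_rows --steps '[{"claw": 0,"dp": [0,-0.001,0.01],"angular": [0,0,0]},{"claw": 0,"dp": [0,0,0.0085],"angular": [0,0,0]},{"claw": 0,"dp": [0,0,0],"angular": [0,0,0]},{"claw": 255,"dp": [0,0,0],"angular": [0,0,0]},{"claw": 255,"dp": [0,0,0],"angular": [0,0,0]},{"claw": 255,"dp": [0,0,0],"angular": [0,0,0]},{"claw": 255,"dp": [0,0,0],"angular": [0,0,0]},{"claw": 255,"dp": [0,0,0],"angular": [0,0,0]}]' --force 40

```text
clock: 3.48
tcp_pos: [0.582, 0.006, 0.024]
orientation: [0.001, -0.0, 1.0, -0.0]
wrist_force: [-0.6, 1.2, 4.6]
finger_gap: 0.0391
```

Emit:
play_rows --steps '[{"claw": 255,"dp": [0,0,0],"angular": [0,0,0]},{"claw": 255,"dp": [0,0,0],"angular": [0,0,0]},{"claw": 255,"dp": [0,0,0],"angular": [0,0,0]},{"claw": 255,"dp": [0,0,0],"angular": [0,0,0]},{"claw": 255,"dp": [0,0,-0.01],"angular": [0,0,0]},{"claw": 255,"dp": [0,0,-0.02],"angular": [0,0,0]},{"claw": 255,"dp": [0,0,0],"angular": [0,0,0]},{"claw": 255,"dp": [0,0,0],"angular": [0,0,0]}]'

```text
clock: 4.15
tcp_pos: [0.5828, 0.0059, 0.0544]
orientation: [0.002, -0.0, 1.0, -0.0]
wrist_force: [-0.8, -0.5, -1.0]
finger_gap: 0.0392
```

Emit:
play_rows --steps '[{"claw": 255,"dp": [0,0,-0.032],"angular": [0,0,0]},{"claw": 255,"dp": [0,0,-0.032],"angular": [0,0,0]},{"claw": 255,"dp": [0,0,-0.032],"angular": [0,0,0]},{"claw": 255,"dp": [0.0106,-0.0317,0],"angular": [0,0,0]},{"claw": 255,"dp": [0.0106,-0.0317,0],"angular": [0,0,0]},{"claw": 255,"dp": [0.0106,-0.0317,0],"angular": [0,0,0]},{"claw": 255,"dp": [0.0106,-0.0317,0],"angular": [0,0,0]},{"claw": 255,"dp": [0.0106,-0.0317,0],"angular": [0,0,0]}]'

```text
clock: 4.82
tcp_pos: [0.5274, -0.1535, 0.1481]
orientation: [-0.0, -0.0, 1.0, 0.0]
wrist_force: [-0.2, 0.1, -0.6]
finger_gap: 0.0391
```

Emit:
play_rows --steps '[{"claw": 255,"dp": [0.0106,-0.0317,0],"angular": [0,0,0]},{"claw": 255,"dp": [0.0106,-0.0317,0],"angular": [0,0,0]},{"claw": 255,"dp": [0.0106,-0.0317,0],"angular": [0,0,0]},{"claw": 255,"dp": [0.0106,-0.0317,0],"angular": [0,0,0]},{"claw": 255,"dp": [0.0106,-0.0317,0],"angular": [0,0,0]},{"claw": 255,"dp": [0.0106,-0.0317,0],"angular": [0,0,0]},{"claw": 255,"dp": [0,0,0],"angular": [0,0,0]},{"claw": 255,"dp": [0,0,0],"angular": [0,0,0]}]'

```text
clock: 5.48
tcp_pos: [0.4637, -0.3441, 0.1477]
orientation: [-0.0, 0.002, 1.0, 0.001]
wrist_force: [0.3, -0.3, -1.7]
finger_gap: 0.0392
```

```bash
python3 -c "
from h import *
wrist('w2')"
```

```text
tcp [ 0.4637 -0.3441  0.1477] [-5.0e-04  1.8e-03  1.0e+00  6.0e-04] gap 0.0392 clock 5.4833
[ 33. 328.] 15073 ztop 0.096 rect xy [ 0.5857 -0.5656] size [0.048 0.004] ang 10.6 [19. 18. 19.]
[631. 216.] 481 ztop 0.037 rect xy [ 0.4617 -0.0913] size [0.0177 0.0048] ang 8.0 [114. 110. 105.]
[613. 310.] 2255 ztop 0.052 rect xy [ 0.5389 -0.0929] size [0.0274 0.0287] ang 87.1 [166.  68. 196.]
[524. 329.] 2013 ztop 0.052 rect xy [ 0.5563 -0.1663] size [0.0299 0.0283] ang 30.2 [243. 242. 240.]
[596. 394.] 2086 ztop 0.076 rect xy [ 0.6165 -0.0978] size [0.014  0.0119] ang 27.5 [189.  14.  10.]
[636. 440.] 164 ztop 0.029 rect xy [ 0.6924 -0.0243] size [0.0035 0.0168] ang 81.9 [64. 64. 62.]
```

View pics/w2.png

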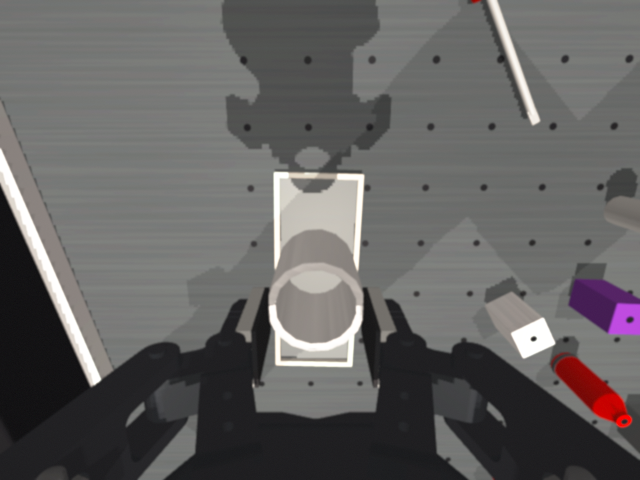

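The tube is held upright at (315,305) and tray3 is below it, with corners near (275,173), (364,174), (275,366) and (352,366). I'll cast those onto the tray.

```bash
python3 -c "
from h import *
s=env.get_state();T=np.eye(4);w,x,y,z=s['orientation'];T[:3,:3]=Ro.from_quat([x,y,z,w]).as_matrix();T[:3,3]=s['tcp_pos']
c=env.calibration('wrist');W=T@c['hand_eye']
q=np.array([ray(c,W,u,v,.008)[:2] for u,v in((275,173),(364,174),(352,366),(275,366))]);print(q.round(4).tolist(),q.mean(0),s['tcp_pos'])"
```

```text
[[0.4268, -0.3758], [0.4278, -0.302], [0.6146, -0.307], [0.6143, -0.3824]] [ 0.520863   -0.34179378] [ 0.46408607 -0.34273878  0.14782554]
```

Emit:
play_rows --steps '[{"claw": 255,"dp": [-0.002,0.001,0.025],"angular": [0,0,0]},{"claw": 255,"dp": [0,0,0.025],"angular": [0,0,0]},{"claw": 255,"dp": [0,0,0.025],"angular": [0,0,0]},{"claw": 255,"dp": [0,0,0.025],"angular": [0,0,0]},{"claw": 255,"dp": [0,0,0.01],"angular": [0,0,0]},{"claw": 255,"dp": [0,0,0.006],"angular": [0,0,0]},{"claw": 255,"dp": [0,0,0.004],"angular": [0,0,0]},{"claw": 255,"dp": [0,0,0],"angular": [0,0,0]}]'

```text
clock: 6.2
tcp_pos: [0.4673, -0.3413, 0.0291]
orientation: [0.0, -0.0, 1.0, -0.0]
wrist_force: [-0.6, -0.4, -1.5]
finger_gap: 0.0387
```

Emit:
play_rows --steps '[{"claw": 255,"dp": [0,0,0.0015],"angular": [0,0,0]},{"claw": 255,"dp": [0,0,0],"angular": [0,0,0]},{"claw": 60,"dp": [0,0,0],"angular": [0,0,0]},{"claw": 60,"dp": [0,0,0],"angular": [0,0,0]},{"claw": 60,"dp": [0,0,0],"angular": [0,0,0]},{"claw": 60,"dp": [0,0,0],"angular": [0,0,0]},{"claw": 60,"dp": [0,0,-0.01],"angular": [0,0,0]},{"claw": 60,"dp": [0,0,-0.02],"angular": [0,0,0]}]'

```text
clock: 6.87
tcp_pos: [0.4653, -0.3402, 0.0559]
orientation: [-0.002, 0.0, 1.0, 0.002]
wrist_force: [-0.0, 0.8, 0.4]
finger_gap: 0.0655
```

Emit:
play_rows --steps '[{"claw": 60,"dp": [0,0,-0.03],"angular": [0,0,0]},{"claw": 60,"dp": [0,0,-0.03],"angular": [0,0,0]},{"claw": 60,"dp": [0,0,-0.03],"angular": [0,0,0]},{"claw": 60,"dp": [0,0,-0.03],"angular": [0,0,0]},{"claw": 60,"dp": [0,0,0],"angular": [0,0,0]},{"claw": 60,"dp": [0,0,0],"angular": [0,0,0]},{"claw": 60,"dp": [0,0,0],"angular": [0,0,0]},{"claw": 60,"dp": [0,0,0],"angular": [0,0,0]}]'

```text
clock: 7.53
tcp_pos: [0.4661, -0.3411, 0.1762]
orientation: [-0.001, -0.0, 1.0, 0.001]
wrist_force: [-0.2, -0.5, -0.3]
finger_gap: 0.065
```

```bash
python3 -c "
from h import *
wrist('w3')"
```

```text
tcp [ 0.4661 -0.3411  0.1762] [-8.e-04 -0.e+00  1.e+00  8.e-04] gap 0.065 clock 7.5333
[465.   2.] 74 ztop 0.025 rect xy [ 0.3012 -0.2256] size [0.0116 0.0032] ang 87.7 [223.  22.  14.]
[ 35. 289.] 18373 ztop 0.106 rect xy [ 0.5866 -0.5723] size [0.0271 0.0984] ang 77.2 [36. 35. 36.]
[314. 219.] 1421 ztop 0.054 rect xy [ 0.4657 -0.3421] size [0.0409 0.0407] ang 71.9 [243. 239. 236.]
[618. 210.] 1365 ztop 0.067 rect xy [ 0.4621 -0.0902] size [0.021  0.0073] ang 12.2 [91. 88. 85.]
[587. 294.] 1983 ztop 0.052 rect xy [ 0.5392 -0.0915] size [0.031  0.0286] ang 86.4 [167.  68. 198.]
[503. 311.] 1642 ztop 0.052 rect xy [ 0.556  -0.1663] size [0.03   0.0282] ang 30.0 [244. 243. 242.]
[572. 370.] 1368 ztop 0.076 rect xy [ 0.6162 -0.0976] size [0.0126 0.0116] ang 62.8 [192.  14.  10.]
[626. 414.] 1000 ztop 0.040 rect xy [ 0.6847 -0.0164] size [0.041  0.0196] ang 15.5 [120. 146. 121.]
[496. 464.] 862 ztop 0.058 rect xy [ 0.7342 -0.1463] size [0.0066 0.0212] ang 8.2 [146.   8.   5.]
```

The tube stands in the largest pocket at (0.466,-0.342). Next is the slim objective.

Emit:
play_rows --steps '[{"claw": 60,"dp": [-0.0237,0.0238,0],"angular": [0,0,0]},{"claw": 60,"dp": [-0.0237,0.0238,0],"angular": [0,0,0]},{"claw": 60,"dp": [-0.0237,0.0238,0],"angular": [0,0,0]},{"claw": 60,"dp": [-0.0237,0.0238,0],"angular": [0,0,0]},{"claw": 60,"dp": [-0.0237,0.0238,0],"angular": [0,0,0]},{"claw": 60,"dp": [-0.0237,0.0238,0],"angular": [0,0,0]},{"claw": 60,"dp": [-0.0237,0.0238,0],"angular": [0,0,0]},{"claw": 60,"dp": [-0.0237,0.0238,0],"angular": [0,0,0]}]'

```text
clock: 8.25
tcp_pos: [0.6566, -0.1496, 0.1757]
orientation: [-0.001, -0.0, 1.0, 0.0]
wrist_force: [-0.4, -0.7, -0.2]
finger_gap: 0.0651
```

Emit:
play_rows --steps '[{"claw": 60,"dp": [-0.0237,0.0238,0],"angular": [0,0,0]},{"claw": 60,"dp": [0,0,0],"angular": [0,0,0]},{"claw": 60,"dp": [0,0,0],"angular": [0,0,0]},{"claw": 60,"dp": [0,0,0],"angular": [0,0,0]},{"claw": 60,"dp": [0,0,0],"angular": [0,0,0]},{"claw": 60,"dp": [0,0,0],"angular": [0,0,0]},{"claw": 60,"dp": [0,0,0],"angular": [0,0,0]},{"claw": 60,"dp": [0,0,0],"angular": [0,0,0]}]'

```text
clock: 8.92
tcp_pos: [0.6797, -0.1284, 0.1777]
orientation: [0.0, 0.001, 1.0, -0.0]
wrist_force: [0.7, -0.2, -0.7]
finger_gap: 0.0651
```

```bash
python3 -c "
from h import *
wrist('w4')"
```

```text
tcp [ 0.6797 -0.1284  0.1777] [ 1.e-04  7.e-04  1.e+00 -0.e+00] gap 0.0651 clock 8.9167
[365.  32.] 2090 ztop 0.052 rect xy [ 0.5392 -0.0912] size [0.0282 0.0285] ang 87.3 [163.  76. 187.]
[265.  58.] 1850 ztop 0.052 rect xy [ 0.5565 -0.1658] size [0.0281 0.0281] ang 30.5 [190. 182. 176.]
[637.  79.] 123 ztop 0.026 rect xy [0.5708 0.1322] size [0.0176 0.0038] ang 24.9 [141. 127. 103.]
[355. 141.] 1004 ztop 0.076 rect xy [ 0.6164 -0.0973] size [0.0114 0.0113] ang 64.6 [176.  23.  17.]
[597. 213.] 1547 ztop 0.063 rect xy [0.6778 0.1127] size [0.0145 0.0149] ang 49.4 [45. 43. 44.]
[454. 219.] 2069 ztop 0.040 rect xy [ 0.6843 -0.006 ] size [0.037  0.0361] ang 86.1 [155. 187. 155.]
[316. 218.] 1006 ztop 0.076 rect xy [ 0.6795 -0.1275] size [0.0111 0.0116] ang 5.8 [220. 218. 214.]
[297. 288.] 1090 ztop 0.076 rect xy [ 0.7437 -0.1445] size [0.0118 0.0116] ang 56.4 [212.  42.  33.]
[612. 375.] 5427 ztop 0.061 rect xy [0.8563 0.1596] size [0.101  0.0341] ang 14.2 [252. 251. 247.]
[132. 344.] 1509 ztop 0.051 rect xy [ 0.8067 -0.3075] size [0.0606 0.0088] ang 89.6 [216. 183. 121.]
[298. 367.] 4841 ztop 0.051 rect xy [ 0.8216 -0.1344] size [0.1402 0.0527] ang 64.9 [230. 201. 133.]
[299. 393.] 271 ztop 0.055 rect xy [ 0.8645 -0.1455] size [0.0058 0.0181] ang 89.5 [92. 77. 66.]
[257. 395.] 323 ztop 0.053 rect xy [ 0.8655 -0.1887] size [0.006  0.0128] ang 87.4 [110. 177. 105.]
[152. 436.] 617 ztop 0.051 rect xy [ 0.9128 -0.2968] size [0.0372 0.0079] ang 87.1 [217. 185. 123.]
```

View pics/w4.png

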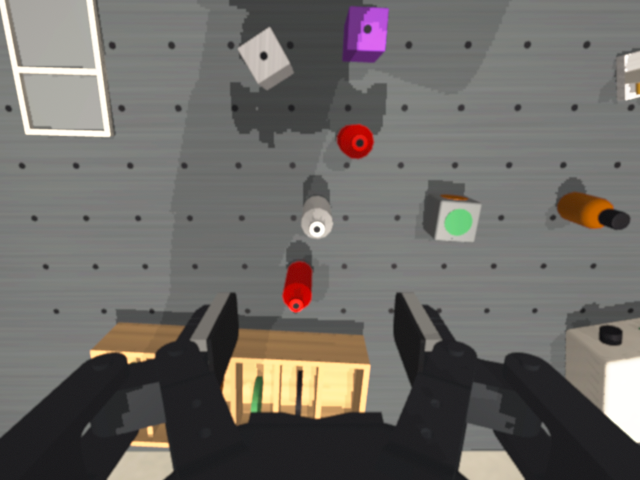

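The grey slim objective is at (316,218), with reds at (355,141) and (297,288). The jaws at y±47 mm are clear, so I'll descend, grip and lift.

Emit:
play_rows --steps '[{"claw": 60,"dp": [0,0.001,0.03],"angular": [0,0,0]},{"claw": 60,"dp": [0,0,0.03],"angular": [0,0,0]},{"claw": 60,"dp": [0,0,0.03],"angular": [0,0,0]},{"claw": 60,"dp": [0,0,0.03],"angular": [0,0,0]},{"claw": 60,"dp": [0,0,0.02],"angular": [0,0,0]},{"claw": 60,"dp": [0,0,0.0075],"angular": [0,0,0]},{"claw": 60,"dp": [0,0,0],"angular": [0,0,0]},{"claw": 60,"dp": [0,0,0],"angular": [0,0,0]}]'

```text
clock: 9.63
tcp_pos: [0.6805, -0.1268, 0.0307]
orientation: [0.0, 0.0, 1.0, -0.0]
wrist_force: [-0.3, 0.4, -0.1]
finger_gap: 0.0652
```

Emit:
play_rows --steps '[{"claw": 255,"dp": [0,0,0],"angular": [0,0,0]},{"claw": 255,"dp": [0,0,0],"angular": [0,0,0]},{"claw": 255,"dp": [0,0,0],"angular": [0,0,0]},{"claw": 255,"dp": [0,0,0],"angular": [0,0,0]},{"claw": 255,"dp": [0,0,0],"angular": [0,0,0]},{"claw": 255,"dp": [0,0,0],"angular": [0,0,0]},{"claw": 255,"dp": [0,0,0],"angular": [0,0,0]},{"claw": 255,"dp": [0,0,0],"angular": [0,0,0]}]'

```text
clock: 10.3
tcp_pos: [0.6814, -0.1269, 0.0318]
orientation: [0.002, -0.0, 1.0, -0.001]
wrist_force: [-0.4, -0.6, 6.6]
finger_gap: 0.0233
```

Emit:
play_rows --steps '[{"claw": 255,"dp": [0,0,-0.01],"angular": [0,0,0]},{"claw": 255,"dp": [0,0,-0.02],"angular": [0,0,0]},{"claw": 255,"dp": [0,0,-0.03],"angular": [0,0,0]},{"claw": 255,"dp": [0,0,-0.03],"angular": [0,0,0]},{"claw": 255,"dp": [0,0,-0.03],"angular": [0,0,0]},{"claw": 255,"dp": [0,0,0],"angular": [0,0,0]},{"claw": 255,"dp": [0,0,0],"angular": [0,0,0]},{"claw": 255,"dp": [0,0,0],"angular": [0,0,0]}]'

```text
clock: 10.97
tcp_pos: [0.6797, -0.1263, 0.1494]
orientation: [-0.0, -0.0, 1.0, 0.0]
wrist_force: [-0.8, -0.4, -2.5]
finger_gap: 0.023
```

Emit:
play_rows --steps '[{"claw": 255,"dp": [0.0184,-0.027,0],"angular": [0,0,0]},{"claw": 255,"dp": [0.0184,-0.027,0],"angular": [0,0,0]},{"claw": 255,"dp": [0.0184,-0.027,0],"angular": [0,0,0]},{"claw": 255,"dp": [0.0184,-0.027,0],"angular": [0,0,0]},{"claw": 255,"dp": [0.0184,-0.027,0],"angular": [0,0,0]},{"claw": 255,"dp": [0.0184,-0.027,0],"angular": [0,0,0]},{"claw": 255,"dp": [0.0184,-0.027,0],"angular": [0,0,0]},{"claw": 255,"dp": [0.0184,-0.027,0],"angular": [0,0,0]}]'

```text
clock: 11.63
tcp_pos: [0.5307, -0.3425, 0.1475]
orientation: [-0.002, -0.0, 1.0, 0.001]
wrist_force: [0.6, 0.0, -1.6]
finger_gap: 0.0233
```

Emit:
play_rows --steps '[{"claw": 255,"dp": [0,0,0.02],"angular": [0,0,0]},{"claw": 255,"dp": [0,0,0.02],"angular": [0,0,0]},{"claw": 255,"dp": [0,0,0.02],"angular": [0,0,0]},{"claw": 255,"dp": [0,0,0.01],"angular": [0,0,0]},{"claw": 255,"dp": [0,0,0],"angular": [0,0,0]},{"claw": 255,"dp": [0,0,0],"angular": [0,0,0]},{"claw": 255,"dp": [0,0,0],"angular": [0,0,0]},{"claw": 255,"dp": [0,0,0],"angular": [0,0,0]}]'

```text
clock: 12.3
tcp_pos: [0.5338, -0.3429, 0.0811]
orientation: [0.001, -0.0, 1.0, -0.001]
wrist_force: [-0.0, 0.0, -1.5]
finger_gap: 0.0234
```

Emit:
play_rows --steps '[{"claw": 255,"dp": [0,0,0.02],"angular": [0,0,0]},{"claw": 255,"dp": [0,0,0.015],"angular": [0,0,0]},{"claw": 255,"dp": [0,0,0.008],"angular": [0,0,0]},{"claw": 255,"dp": [0,0,0.0035],"angular": [0,0,0]},{"claw": 255,"dp": [0,0,0],"angular": [0,0,0]},{"claw": 255,"dp": [0,0,0],"angular": [0,0,0]},{"claw": 255,"dp": [0,0,0],"angular": [0,0,0]},{"claw": 255,"dp": [0,0,0],"angular": [0,0,0]}]'

```text
clock: 12.97
tcp_pos: [0.5337, -0.3429, 0.0349]
orientation: [0.001, -0.0, 1.0, -0.001]
wrist_force: [-1.2, 1.8, 6.4]
finger_gap: 0.0229
```

Emit:
play_rows --steps '[{"claw": 85,"dp": [0,0,0],"angular": [0,0,0]},{"claw": 85,"dp": [0,0,0],"angular": [0,0,0]},{"claw": 85,"dp": [0,0,0],"angular": [0,0,0]},{"claw": 85,"dp": [0,0,0],"angular": [0,0,0]},{"claw": 85,"dp": [0,0,-0.01],"angular": [0,0,0]},{"claw": 85,"dp": [0,0,-0.02],"angular": [0,0,0]},{"claw": 85,"dp": [0,0,-0.03],"angular": [0,0,0]},{"claw": 85,"dp": [0,0,-0.03],"angular": [0,0,0]}]'

```text
clock: 13.63
tcp_pos: [0.5322, -0.3419, 0.124]
orientation: [-0.001, -0.0, 1.0, 0.001]
wrist_force: [0.7, -0.6, 0.3]
finger_gap: 0.0571
```

Emit:
play_rows --steps '[{"claw": 85,"dp": [0,0,-0.03],"angular": [0,0,0]},{"claw": 85,"dp": [0,0,-0.02],"angular": [0,0,0]},{"claw": 85,"dp": [0,0,0],"angular": [0,0,0]},{"claw": 85,"dp": [0,0,0],"angular": [0,0,0]},{"claw": 85,"dp": [0,0,0],"angular": [0,0,0]},{"claw": 85,"dp": [0,0,0],"angular": [0,0,0]},{"claw": 85,"dp": [0,0,0],"angular": [0,0,0]},{"claw": 85,"dp": [0,0,0],"angular": [0,0,0]}]'

```text
clock: 14.3
tcp_pos: [0.5323, -0.342, 0.172]
orientation: [-0.001, -0.0, 1.0, 0.001]
wrist_force: [0.4, 0.3, -0.4]
finger_gap: 0.057
```

```bash
python3 -c "
from h import *
wrist('w5')"
```

```text
tcp [ 0.5323 -0.342   0.172 ] [-9.e-04 -0.e+00  1.e+00  8.e-04] gap 0.057 clock 14.3
[ 36. 259.] 18379 ztop 0.105 rect xy [ 0.6141 -0.5621] size [0.0236 0.068 ] ang 78.3 [37. 35. 37.]
[315. 138.] 1166 ztop 0.055 rect xy [ 0.4662 -0.3421] size [0.0408 0.0407] ang 89.8 [203. 196. 189.]
[628. 129.] 695 ztop 0.042 rect xy [ 0.4625 -0.0909] size [0.0188 0.0054] ang 15.4 [109. 106. 101.]
[313. 220.] 1083 ztop 0.079 rect xy [ 0.5314 -0.3436] size [0.0113 0.0113] ang 45.3 [208. 204. 198.]
[609. 226.] 2181 ztop 0.052 rect xy [ 0.5392 -0.0917] size [0.0298 0.0284] ang 88.1 [164.  67. 195.]
[519. 245.] 1923 ztop 0.052 rect xy [ 0.5562 -0.1663] size [0.029  0.0285] ang 30.7 [245. 244. 243.]
[590. 312.] 1804 ztop 0.076 rect xy [ 0.6163 -0.0979] size [0.0125 0.012 ] ang 78.8 [191.  18.  14.]
[634. 365.] 402 ztop 0.035 rect xy [ 0.6906 -0.0248] size [0.0034 0.0206] ang 86.2 [63. 63. 61.]
[481. 469.] 1004 ztop 0.043 rect xy [ 0.8141 -0.1583] size [0.0526 0.0038] ang 88.3 [133. 101.  66.]
```

View pics/w5.png

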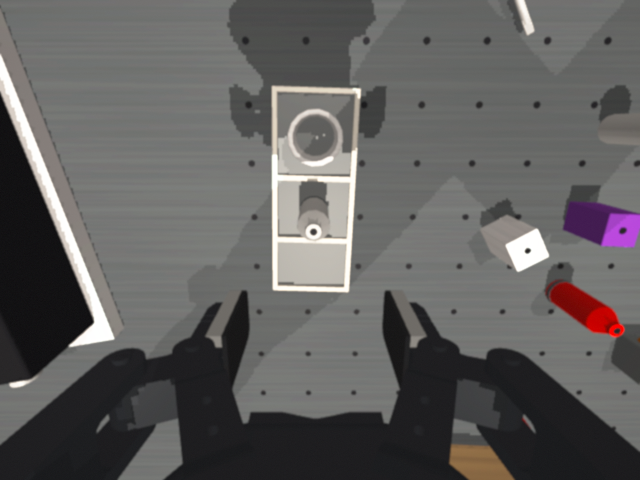

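Tube (313,138) and slim objective (313,230) both stand in their pockets. Next is the square post, so I'll turn the tool +30.5°.

Emit:
play_rows --steps '[{"claw": 85,"dp": [-0.0047,0.0352,0],"angular": [0,0,0]},{"claw": 85,"dp": [-0.0047,0.0352,0],"angular": [0,0,0]},{"claw": 85,"dp": [-0.0047,0.0352,0],"angular": [0,0,0]},{"claw": 85,"dp": [-0.0047,0.0352,0],"angular": [0,0,0]},{"claw": 85,"dp": [-0.0047,0.0352,0],"angular": [0,0,0]},{"claw": 85,"dp": [0,0,0],"angular": [0,0,-6.1]},{"claw": 85,"dp": [0,0,0],"angular": [0,0,-6.1]},{"claw": 85,"dp": [0,0,0],"angular": [0,0,-6.1]}]'

```text
clock: 15.02
tcp_pos: [0.5565, -0.1652, 0.1731]
orientation: [-0.0, -0.163, 0.987, 0.0]
wrist_force: [-0.5, 0.0, -0.4]
finger_gap: 0.0571
```

Emit:
play_rows --steps '[{"claw": 85,"dp": [0,0,0],"angular": [0,0,-6.1]},{"claw": 85,"dp": [0,0,0],"angular": [0,0,-6.1]},{"claw": 85,"dp": [0,0,0.02],"angular": [0,0,0]},{"claw": 85,"dp": [0,0,0.02],"angular": [0,0,0]},{"claw": 85,"dp": [0,0,0.02],"angular": [0,0,0]},{"claw": 85,"dp": [0,0,0],"angular": [0,0,0]},{"claw": 85,"dp": [0,0,0],"angular": [0,0,0]},{"claw": 85,"dp": [0,0,0],"angular": [0,0,0]}]'

```text
clock: 15.68
tcp_pos: [0.5568, -0.1667, 0.1142]
orientation: [0.0, -0.263, 0.965, -0.0]
wrist_force: [0.8, -0.5, 0.7]
finger_gap: 0.057
```

```bash
python3 -c "
from h import *
wrist('w6')"
```

```text
tcp [ 0.5568 -0.1667  0.1142] [ 3.000e-04 -2.630e-01  9.648e-01 -2.000e-04] gap 0.057 clock 15.6833
[145.   1.] 95 ztop 0.028 rect xy [ 0.4833 -0.331 ] size [0.0012 0.0126] ang 32.5 [169. 162. 155.]
[72. 58.] 3944 ztop 0.079 rect xy [ 0.5316 -0.3428] size [0.0126 0.0125] ang 53.1 [195. 191. 187.]
[516. 185.] 3184 ztop 0.077 rect xy [ 0.4602 -0.0808] size [0.0247 0.0248] ang 46.7 [231. 227. 222.]
[316. 238.] 2120 ztop 0.052 rect xy [ 0.5561 -0.1662] size [0.0281 0.0281] ang 30.4 [249. 249. 248.]
[419. 269.] 2385 ztop 0.052 rect xy [ 0.5391 -0.0919] size [0.0289 0.0284] ang 88.9 [205.  91. 228.]
[631. 275.] 647 ztop 0.036 rect xy [0.4689 0.0539] size [0.0231 0.0048] ang 42.7 [134. 129. 123.]
[355. 353.] 1957 ztop 0.076 rect xy [ 0.6158 -0.0978] size [0.0124 0.0117] ang 19.5 [212.  27.  19.]
[ 17. 407.] 1505 ztop 0.050 rect xy [ 0.8076 -0.2981] size [0.0078 0.0172] ang 3.8 [195. 165. 110.]
[624. 421.] 919 ztop 0.052 rect xy [0.5672 0.1313] size [0.011  0.0058] ang 28.9 [189. 182. 170.]
[147. 467.] 1152 ztop 0.048 rect xy [ 0.8116 -0.1946] size [0.0054 0.0186] ang 3.3 [154. 120.  79.]
[505. 477.] 83 ztop 0.027 rect xy [0.6698 0.1016] size [0.0032 0.0117] ang 55.8 [100.  56.  15.]
```

View pics/w6.png

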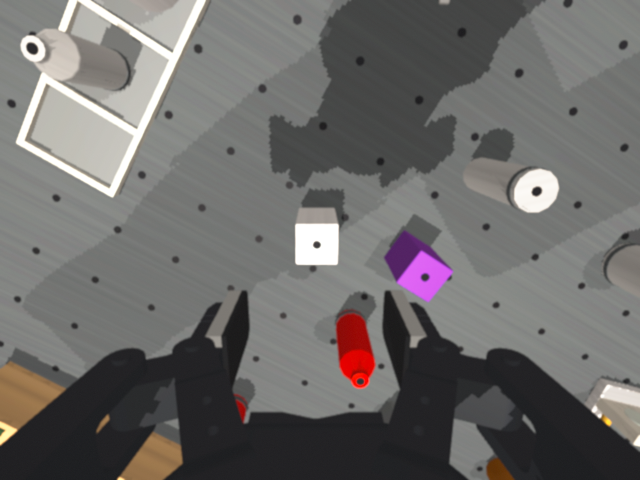

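The post is square to the jaws at (316,238), the purple one is clear on the right, and the red is ahead. Descend, grip, lift.

Emit:
play_rows --steps '[{"claw": 85,"dp": [0,0,0.025],"angular": [0,0,0]},{"claw": 85,"dp": [0,0,0.025],"angular": [0,0,0]},{"claw": 85,"dp": [0,0,0.025],"angular": [0,0,0]},{"claw": 85,"dp": [0,0,0.017],"angular": [0,0,0]},{"claw": 85,"dp": [0,0,0],"angular": [0,0,0]},{"claw": 85,"dp": [0,0,0],"angular": [0,0,0]},{"claw": 255,"dp": [0,0,0],"angular": [0,0,0]},{"claw": 255,"dp": [0,0,0],"angular": [0,0,0]}]'

```text
clock: 16.4
tcp_pos: [0.5581, -0.1672, 0.0236]
orientation: [0.001, -0.263, 0.965, -0.001]
wrist_force: [0.7, -0.8, 0.6]
finger_gap: 0.034
```

Emit:
play_rows --steps '[{"claw": 255,"dp": [0,0,0],"angular": [0,0,0]},{"claw": 255,"dp": [0,0,0],"angular": [0,0,0]},{"claw": 255,"dp": [0,0,0],"angular": [0,0,0]},{"claw": 255,"dp": [0,0,0],"angular": [0,0,0]},{"claw": 255,"dp": [0,0,0],"angular": [0,0,0]},{"claw": 255,"dp": [0,0,0],"angular": [0,0,0]},{"claw": 255,"dp": [0,0,0],"angular": [0,0,0]},{"claw": 255,"dp": [0,0,0],"angular": [0,0,0]}]'

```text
clock: 17.07
tcp_pos: [0.558, -0.1671, 0.0236]
orientation: [0.002, -0.263, 0.965, -0.001]
wrist_force: [0.2, 0.7, 7.2]
finger_gap: 0.0266
```

Emit:
play_rows --steps '[{"claw": 255,"dp": [0,0,-0.01],"angular": [0,0,0]},{"claw": 255,"dp": [0,0,-0.02],"angular": [0,0,0]},{"claw": 255,"dp": [0,0,-0.03],"angular": [0,0,0]},{"claw": 255,"dp": [0,0,-0.03],"angular": [0,0,0]},{"claw": 255,"dp": [0,0,-0.03],"angular": [0,0,0]},{"claw": 255,"dp": [0,0,0],"angular": [0,0,6.1]},{"claw": 255,"dp": [0,0,0],"angular": [0,0,6.1]},{"claw": 255,"dp": [0,0,0],"angular": [0,0,6.1]}]'

```text
clock: 17.73
tcp_pos: [0.5569, -0.1667, 0.1434]
orientation: [0.001, -0.104, 0.995, -0.001]
wrist_force: [-0.6, -0.5, -0.8]
finger_gap: 0.0265
```

Emit:
play_rows --steps '[{"claw": 255,"dp": [0,0,0],"angular": [0,0,6.1]},{"claw": 255,"dp": [0,0,0],"angular": [0,0,6.1]},{"claw": 255,"dp": [0,0,0],"angular": [0,0,0]},{"claw": 255,"dp": [0,0,0],"angular": [0,0,0]},{"claw": 255,"dp": [0,0,0],"angular": [0,0,0]},{"claw": 255,"dp": [0,0,0],"angular": [0,0,0]},{"claw": 255,"dp": [0,0,0],"angular": [0,0,0]},{"claw": 255,"dp": [0,0,0],"angular": [0,0,0]}]'

```text
clock: 18.4
tcp_pos: [0.5564, -0.1665, 0.1414]
orientation: [-0.0, -0.0, 1.0, 0.0]
wrist_force: [-0.7, 0.4, 0.3]
finger_gap: 0.0267
```

Emit:
play_rows --steps '[{"claw": 255,"dp": [-0.0053,-0.0295,0],"angular": [0,0,0]},{"claw": 255,"dp": [-0.0053,-0.0295,0],"angular": [0,0,0]},{"claw": 255,"dp": [-0.0053,-0.0295,0],"angular": [0,0,0]},{"claw": 255,"dp": [-0.0053,-0.0295,0],"angular": [0,0,0]},{"claw": 255,"dp": [-0.0053,-0.0295,0],"angular": [0,0,0]},{"claw": 255,"dp": [-0.0053,-0.0295,0],"angular": [0,0,0]},{"claw": 255,"dp": [0,0,0],"angular": [0,0,0]},{"claw": 255,"dp": [0,0,0],"angular": [0,0,0]}]'

```text
clock: 19.07
tcp_pos: [0.5879, -0.3452, 0.1404]
orientation: [-0.0, 0.001, 1.0, 0.0]
wrist_force: [-0.2, 0.4, -0.8]
finger_gap: 0.0268
```

Emit:
play_rows --steps '[{"claw": 255,"dp": [0,0,0.025],"angular": [0,0,0]},{"claw": 255,"dp": [0,0,0.025],"angular": [0,0,0]},{"claw": 255,"dp": [0,0,0.02],"angular": [0,0,0]},{"claw": 255,"dp": [0,0,0],"angular": [0,0,0]},{"claw": 255,"dp": [0,0,0],"angular": [0,0,0]},{"claw": 255,"dp": [0,0,0],"angular": [0,0,0]},{"claw": 255,"dp": [0,0,0],"angular": [0,0,0]},{"claw": 255,"dp": [0,0,0],"angular": [0,0,0]}]'

```text
clock: 19.73
tcp_pos: [0.5894, -0.344, 0.0735]
orientation: [0.001, -0.0, 1.0, -0.001]
wrist_force: [-0.1, 0.2, -1.8]
finger_gap: 0.0268
```

```bash
python3 -c "
from h import *
wrist('w7')"
```

```text
tcp [ 0.5894 -0.344   0.0735] [ 1.3e-03 -2.0e-04  1.0e+00 -9.0e-04] gap 0.0268 clock 19.7333
[319.  36.] 2602 ztop 0.055 rect xy [ 0.4742 -0.3422] size [0.0255 0.0409] ang 0.1 [211. 204. 198.]
[316. 162.] 2330 ztop 0.080 rect xy [ 0.5317 -0.3436] size [0.0117 0.0117] ang 50.8 [126. 121. 116.]
[316. 296.] 8039 ztop 0.117 rect xy [ 0.5888 -0.3437] size [0.0538 0.0227] ang 89.9 [59. 57. 56.]
[  9. 326.] 876 ztop 0.022 rect xy [ 0.6402 -0.5468] size [0.0186 0.0497] ang 76.1 [250. 250. 248.]
```

View pics/w7.png

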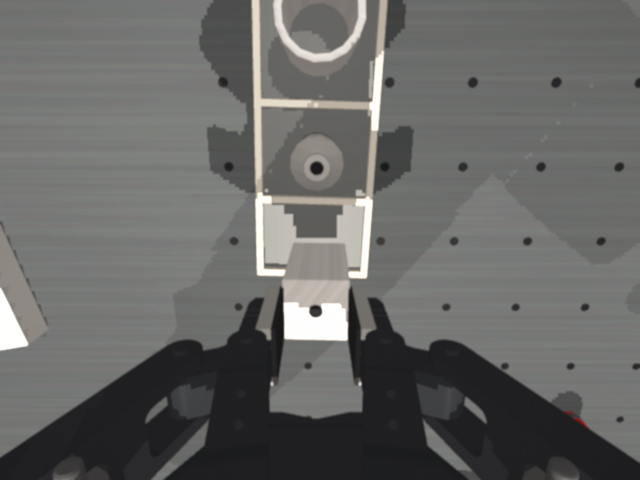

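The post is held square above the smallest pocket, whose outline spans rows 200–273. Lower and release.

Emit:
play_rows --steps '[{"claw": 255,"dp": [0.001,0,0.02],"angular": [0,0,0]},{"claw": 255,"dp": [0,0,0.015],"angular": [0,0,0]},{"claw": 255,"dp": [0,0,0.008],"angular": [0,0,0]},{"claw": 255,"dp": [0,0,0.0035],"angular": [0,0,0]},{"claw": 255,"dp": [0,0,0],"angular": [0,0,0]},{"claw": 255,"dp": [0,0,0],"angular": [0,0,0]},{"claw": 255,"dp": [0,0,0],"angular": [0,0,0]},{"claw": 255,"dp": [0,0,0],"angular": [0,0,0]}]'

```text
clock: 20.45
tcp_pos: [0.5876, -0.3432, 0.0263]
orientation: [0.001, -0.0, 1.0, 0.0]
wrist_force: [-1.8, 3.6, 5.8]
finger_gap: 0.0264
```

Emit:
play_rows --steps '[{"claw": 85,"dp": [0,0,0],"angular": [0,0,0]},{"claw": 85,"dp": [0,0,0],"angular": [0,0,0]},{"claw": 85,"dp": [0,0,0],"angular": [0,0,0]},{"claw": 85,"dp": [0,0,0],"angular": [0,0,0]},{"claw": 85,"dp": [0,0,-0.01],"angular": [0,0,0]},{"claw": 85,"dp": [0,0,-0.02],"angular": [0,0,0]},{"claw": 85,"dp": [0,0,-0.03],"angular": [0,0,0]},{"claw": 85,"dp": [0,0,-0.03],"angular": [0,0,0]}]'

```text
clock: 21.12
tcp_pos: [0.5865, -0.343, 0.1154]
orientation: [-0.001, 0.0, 1.0, 0.001]
wrist_force: [0.3, -0.0, 0.7]
finger_gap: 0.0568
```

Emit:
play_rows --steps '[{"claw": 85,"dp": [0,0,-0.03],"angular": [0,0,0]},{"claw": 85,"dp": [0,0,-0.03],"angular": [0,0,0]},{"claw": 85,"dp": [0,0,0],"angular": [0,0,0]},{"claw": 85,"dp": [0,0,0],"angular": [0,0,0]},{"claw": 85,"dp": [0,0,0],"angular": [0,0,0]},{"claw": 85,"dp": [0,0,0],"angular": [0,0,0]},{"claw": 85,"dp": [0,0,0],"angular": [0,0,0]},{"claw": 85,"dp": [0,0,0],"angular": [0,0,0]}]'

```text
clock: 21.78
tcp_pos: [0.5866, -0.343, 0.1734]
orientation: [-0.001, -0.0, 1.0, 0.001]
wrist_force: [-0.4, 0.4, 0.4]
finger_gap: 0.0567
```

```bash
python3 -c "
from h import *
wrist('w8')"
```

```text
tcp [ 0.5866 -0.343   0.1734] [-1.e-03 -0.e+00  1.e+00  8.e-04] gap 0.0567 clock 21.7833
[ 34. 207.] 15894 ztop 0.098 rect xy [ 0.6161 -0.5594] size [0.0509 0.0053] ang 6.9 [20. 19. 21.]
[316.  56.] 1704 ztop 0.055 rect xy [ 0.4662 -0.3422] size [0.041  0.0411] ang 70.4 [209. 202. 195.]
[635.  60.] 213 ztop 0.028 rect xy [ 0.4626 -0.0915] size [0.0161 0.0036] ang 15.6 [111. 107. 103.]
[314. 153.] 966 ztop 0.079 rect xy [ 0.5318 -0.3437] size [0.0115 0.0112] ang 2.1 [126. 122. 117.]
[616. 161.] 1705 ztop 0.052 rect xy [ 0.5392 -0.0974] size [0.0278 0.0192] ang 0.2 [150.  62. 179.]
[316. 219.] 1431 ztop 0.055 rect xy [ 0.5866 -0.3421] size [0.0279 0.0282] ang 89.2 [250. 249. 248.]
[603. 254.] 1949 ztop 0.076 rect xy [ 0.6162 -0.0983] size [0.0121 0.0121] ang 19.0 [194.  17.  14.]
[328. 413.] 75 ztop 0.027 rect xy [ 0.8032 -0.3296] size [0.0148 0.0027] ang 87.1 [136. 104.  68.]
[386. 418.] 63 ztop 0.032 rect xy [ 0.8071 -0.2688] size [0.0052 0.0021] ang 75.4 [134. 103.  68.]
[476. 454.] 2055 ztop 0.051 rect xy [ 0.8386 -0.1792] size [0.0793 0.0399] ang 35.5 [168. 143.  96.]
```

View pics/w8.png

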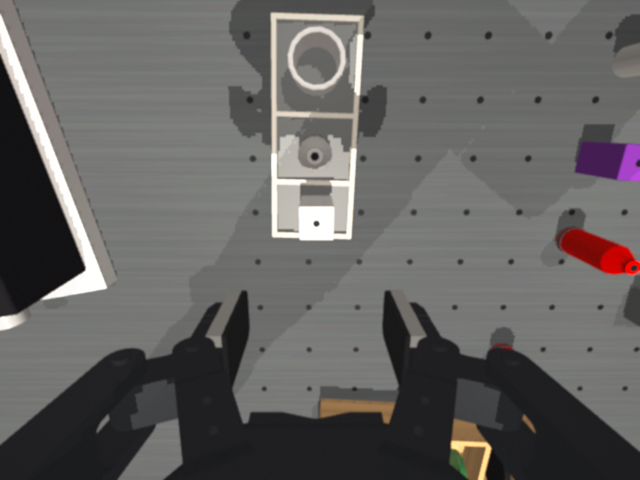

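All three kit parts stand in tray3: tube (316,56), slim objective (314,153), square post (316,219). Next is the wide objective.

Emit:
play_rows --steps '[{"claw": 60,"dp": [0.0099,0.0314,0],"angular": [0,0,0]},{"claw": 60,"dp": [0.0099,0.0314,0],"angular": [0,0,0]},{"claw": 60,"dp": [0.0099,0.0314,0],"angular": [0,0,0]},{"claw": 60,"dp": [0.0099,0.0314,0],"angular": [0,0,0]},{"claw": 60,"dp": [0.0099,0.0314,0],"angular": [0,0,0]},{"claw": 60,"dp": [0.0099,0.0314,0],"angular": [0,0,0]},{"claw": 60,"dp": [0.0099,0.0314,0],"angular": [0,0,0]},{"claw": 60,"dp": [0.0099,0.0314,0],"angular": [0,0,0]}]'

```text
clock: 22.5
tcp_pos: [0.507, -0.0908, 0.1745]
orientation: [-0.0, 0.0, 1.0, 0.0]
wrist_force: [0.9, -0.1, 0.0]
finger_gap: 0.0654
```

Emit:
play_rows --steps '[{"claw": 60,"dp": [0.0099,0.0314,0],"angular": [0,0,0]},{"claw": 60,"dp": [0.0099,0.0314,0],"angular": [0,0,0]},{"claw": 60,"dp": [0.0099,0.0314,0],"angular": [0,0,0]},{"claw": 60,"dp": [0.0099,0.0314,0],"angular": [0,0,0]},{"claw": 60,"dp": [0.0099,0.0314,0],"angular": [0,0,0]},{"claw": 60,"dp": [0,0,0],"angular": [0,0,0]},{"claw": 60,"dp": [0,0,0],"angular": [0,0,0]},{"claw": 60,"dp": [0,0,0],"angular": [0,0,0]}]'

```text
clock: 23.17
tcp_pos: [0.4587, 0.0646, 0.1748]
orientation: [0.0, -0.0, 1.0, -0.0]
wrist_force: [0.5, 0.2, 0.0]
finger_gap: 0.0653
```

```bash
python3 -c "
from h import *
wrist('w9')"
```

```text
tcp [0.4587 0.0646 0.1748] [ 1.e-04 -4.e-04  1.e+00 -2.e-04] gap 0.0653 clock 23.1667
[317. 215.] 1531 ztop 0.052 rect xy [0.4569 0.0655] size [0.0288 0.028 ] ang 48.4 [213. 211. 208.]
[137. 223.] 1794 ztop 0.077 rect xy [ 0.4594 -0.0795] size [0.0241 0.0251] ang 43.1 [227. 223. 216.]
[146. 302.] 1724 ztop 0.052 rect xy [ 0.5387 -0.091 ] size [0.0284 0.029 ] ang 87.9 [167.  72. 197.]
[389. 326.] 228 ztop 0.053 rect xy [0.5665 0.1324] size [0.0102 0.0045] ang 11.3 [240. 237. 230.]
[246. 411.] 506 ztop 0.039 rect xy [ 0.6682 -0.0111] size [0.0142 0.0174] ang 20.1 [135. 139. 130.]
[361. 407.] 215 ztop 0.033 rect xy [0.6653 0.1135] size [0.0198 0.0052] ang 88.8 [98. 54. 16.]
[126. 467.] 605 ztop 0.052 rect xy [ 0.7337 -0.141 ] size [0.0181 0.0056] ang 70.3 [142.   9.   6.]
```

Emit:
play_rows --steps '[{"claw": 60,"dp": [0.001,0.0008,0.03],"angular": [0,0,0]},{"claw": 60,"dp": [0,0,0.03],"angular": [0,0,0]},{"claw": 60,"dp": [0,0,0.03],"angular": [0,0,0]},{"claw": 60,"dp": [0,0,0.03],"angular": [0,0,0]},{"claw": 60,"dp": [0,0,0.025],"angular": [0,0,0]},{"claw": 60,"dp": [0,0,0.0125],"angular": [0,0,0]},{"claw": 60,"dp": [0,0,0],"angular": [0,0,0]},{"claw": 60,"dp": [0,0,0],"angular": [0,0,0]}]'

```text
clock: 23.88
tcp_pos: [0.4573, 0.0644, 0.0168]
orientation: [-0.001, 0.001, 1.0, 0.0]
wrist_force: [-0.4, -0.2, -0.3]
finger_gap: 0.0654
```

Emit:
play_rows --steps '[{"claw": 255,"dp": [0,0,0],"angular": [0,0,0]},{"claw": 255,"dp": [0,0,0],"angular": [0,0,0]},{"claw": 255,"dp": [0,0,0],"angular": [0,0,0]},{"claw": 255,"dp": [0,0,0],"angular": [0,0,0]},{"claw": 255,"dp": [0,0,0],"angular": [0,0,0]},{"claw": 255,"dp": [0,0,0],"angular": [0,0,0]},{"claw": 255,"dp": [0,0,0],"angular": [0,0,0]},{"claw": 255,"dp": [0,0,0],"angular": [0,0,0]}]'

```text
clock: 24.55
tcp_pos: [0.4591, 0.0655, 0.019]
orientation: [0.002, -0.0, 1.0, -0.0]
wrist_force: [-0.8, -0.1, 6.4]
finger_gap: 0.0321
```

Emit:
play_rows --steps '[{"claw": 255,"dp": [0,0,-0.01],"angular": [0,0,0]},{"claw": 255,"dp": [0,0,-0.02],"angular": [0,0,0]},{"claw": 255,"dp": [0,0,-0.03],"angular": [0,0,0]},{"claw": 255,"dp": [0,0,-0.03],"angular": [0,0,0]},{"claw": 255,"dp": [0,0,-0.03],"angular": [0,0,0]},{"claw": 255,"dp": [0,0,0],"angular": [0,0,0]},{"claw": 255,"dp": [0,0,0],"angular": [0,0,0]},{"claw": 255,"dp": [0,0,0],"angular": [0,0,0]}]'

```text
clock: 25.22
tcp_pos: [0.4571, 0.0656, 0.1371]
orientation: [-0.0, -0.0, 1.0, 0.0]
wrist_force: [-0.9, -0.9, -2.1]
finger_gap: 0.0322
```

Emit:
play_rows --steps '[{"claw": 255,"dp": [-0.0057,0.0345,0],"angular": [0,0,0]},{"claw": 255,"dp": [-0.0057,0.0345,0],"angular": [0,0,0]},{"claw": 255,"dp": [-0.0057,0.0345,0],"angular": [0,0,0]},{"claw": 255,"dp": [-0.0057,0.0345,0],"angular": [0,0,0]},{"claw": 255,"dp": [-0.0057,0.0345,0],"angular": [0,0,0]},{"claw": 255,"dp": [-0.0057,0.0345,0],"angular": [0,0,0]},{"claw": 255,"dp": [-0.0057,0.0345,0],"angular": [0,0,0]},{"claw": 255,"dp": [-0.0057,0.0345,0],"angular": [0,0,0]}]'

```text
clock: 25.88
tcp_pos: [0.5018, 0.3427, 0.1349]
orientation: [-0.002, -0.0, 1.0, -0.001]
wrist_force: [1.3, -0.4, -1.0]
finger_gap: 0.0324
```

Emit:
play_rows --steps '[{"claw": 255,"dp": [0,0,0],"angular": [0,0,6.2]},{"claw": 255,"dp": [0,0,0],"angular": [0,0,0]},{"claw": 255,"dp": [0,0,0],"angular": [0,0,0]},{"claw": 255,"dp": [0,0,0],"angular": [0,0,0]},{"claw": 255,"dp": [0,0,0],"angular": [0,0,0]},{"claw": 255,"dp": [0,0,0],"angular": [0,0,0]},{"claw": 255,"dp": [0,0,0],"angular": [0,0,0]},{"claw": 255,"dp": [0,0,0],"angular": [0,0,0]}]'

```text
clock: 26.55
tcp_pos: [0.5033, 0.341, 0.1377]
orientation: [0.0, 0.054, 0.999, 0.0]
wrist_force: [0.2, -0.6, -1.5]
finger_gap: 0.0325
```

```bash
python3 -c "
from h import *
p,d,W,P=wrist('w10')
np.save('W10.npy',W)"
```

```text
tcp [0.5033 0.341  0.1377] [2.000e-04 5.430e-02 9.985e-01 2.000e-04] gap 0.0325 clock 26.55
[ 93. 323.] 1550 ztop 0.053 rect xy [0.566  0.1523] size [0.0201 0.0429] ang 13.6 [241. 234. 216.]
```

View pics/w10.png

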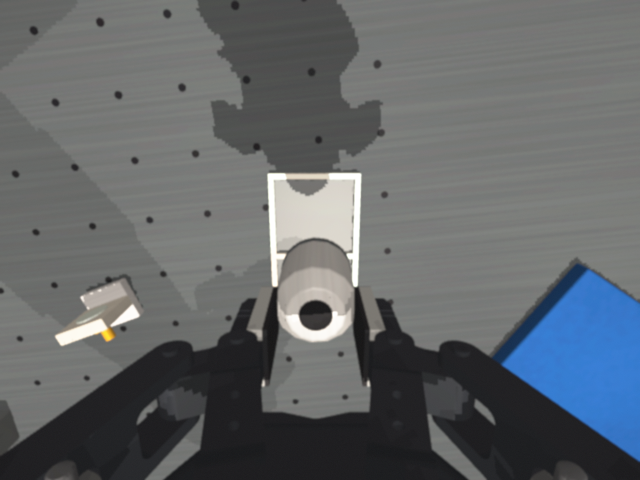

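The wide objective is held upright at (316,300). Tray2's near corners are (268,174) and (361,174), and the divider is at about row 256.

```bash
python3 -c "
from h import *
W=np.load('W10.npy');c=env.calibration('wrist')
f=lambda u,v:ray(c,W,u,v,.008)[:2]
a,b,m=f(268,174),f(361,174),f(314.5,256);e=np.array([b[1]-a[1],0]);print(a,b,m,np.linalg.norm(b-a))
y=(b-a)/np.linalg.norm(b-a);x=np.array([-y[1],y[0]]);x*=np.sign(x[0]);print('x axis',x,'larger',(a+b)/2+.036*x,'smaller',(a+b)/2+.095*x,'div',((m-a)@x))"
```

```text
[0.46187041 0.30738225] [0.4700109  0.38149759] [0.53541522 0.33675488] 0.074561052970621
x axis [ 0.99402212 -0.10917888] larger [0.50172545 0.34050948] smaller [0.56037276 0.33406793] div 0.06989829380741941
```

Emit:
play_rows --steps '[{"claw": 255,"dp": [0.0015,0,0.03],"angular": [0,0,0]},{"claw": 255,"dp": [0,0,0.03],"angular": [0,0,0]},{"claw": 255,"dp": [0,0,0.025],"angular": [0,0,0]},{"claw": 255,"dp": [0,0,0.015],"angular": [0,0,0]},{"claw": 255,"dp": [0,0,0.01],"angular": [0,0,0]},{"claw": 255,"dp": [0,0,0.0065],"angular": [0,0,0]},{"claw": 255,"dp": [0,0,0],"angular": [0,0,0]},{"claw": 255,"dp": [0,0,0],"angular": [0,0,0]}]'

```text
clock: 27.27
tcp_pos: [0.5026, 0.3421, 0.0222]
orientation: [0.001, 0.054, 0.999, 0.001]
wrist_force: [0.4, -0.8, -1.2]
finger_gap: 0.032
```

Emit:
play_rows --steps '[{"claw": 70,"dp": [0,0,0],"angular": [0,0,0]},{"claw": 70,"dp": [0,0,0],"angular": [0,0,0]},{"claw": 70,"dp": [0,0,0],"angular": [0,0,0]},{"claw": 70,"dp": [0,0,0],"angular": [0,0,0]},{"claw": 70,"dp": [0,0,-0.01],"angular": [0,0,0]},{"claw": 70,"dp": [0,0,-0.02],"angular": [0,0,0]},{"claw": 70,"dp": [0,0,-0.03],"angular": [0,0,0]},{"claw": 70,"dp": [0,0,-0.03],"angular": [0,0,0]}]'

```text
clock: 27.93
tcp_pos: [0.5008, 0.3413, 0.1118]
orientation: [-0.001, 0.054, 0.999, -0.0]
wrist_force: [1.0, 0.3, 0.6]
finger_gap: 0.062
```

Emit:
play_rows --steps '[{"claw": 70,"dp": [0,0,-0.03],"angular": [0,0,0]},{"claw": 70,"dp": [0,0,-0.03],"angular": [0,0,0]},{"claw": 70,"dp": [0,0,0],"angular": [0,0,-6.2]},{"claw": 70,"dp": [0,0,0],"angular": [0,0,0]},{"claw": 70,"dp": [0,0,0],"angular": [0,0,0]},{"claw": 70,"dp": [0,0,0],"angular": [0,0,0]},{"claw": 70,"dp": [0,0,0],"angular": [0,0,0]},{"claw": 70,"dp": [0,0,0],"angular": [0,0,0]}]'

```text
clock: 28.6
tcp_pos: [0.5009, 0.3413, 0.1697]
orientation: [-0.001, 0.0, 1.0, -0.0]
wrist_force: [0.6, 0.2, -0.1]
finger_gap: 0.0617
```

```bash
python3 -c "
from h import *
wrist('w11')"
```

```text
tcp [0.5009 0.3413 0.1697] [-1.1e-03  5.0e-04  1.0e+00 -5.0e-04] gap 0.0617 clock 28.6
[317. 219.] 1635 ztop 0.055 rect xy [0.5005 0.3426] size [0.0275 0.0289] ang 0.4 [209. 206. 203.]
[102. 287.] 1288 ztop 0.054 rect xy [0.5658 0.1521] size [0.0199 0.0433] ang 13.7 [241. 233. 214.]
[151. 476.] 120 ztop 0.031 rect xy [0.7956 0.1583] size [0.0062 0.0178] ang 10.3 [29. 27. 27.]
```

The wide objective is standing in the larger pocket. Next is the round post.

Emit:
play_rows --steps '[{"claw": 70,"dp": [0.0032,-0.0324,0],"angular": [0,0,0]},{"claw": 70,"dp": [0.0032,-0.0324,0],"angular": [0,0,0]},{"claw": 70,"dp": [0.0032,-0.0324,0],"angular": [0,0,0]},{"claw": 70,"dp": [0.0032,-0.0324,0],"angular": [0,0,0]},{"claw": 70,"dp": [0.0032,-0.0324,0],"angular": [0,0,0]},{"claw": 70,"dp": [0.0032,-0.0324,0],"angular": [0,0,0]},{"claw": 70,"dp": [0.0032,-0.0324,0],"angular": [0,0,0]},{"claw": 70,"dp": [0.0032,-0.0324,0],"angular": [0,0,0]}]'

```text
clock: 29.32
tcp_pos: [0.4754, 0.0811, 0.1706]
orientation: [-0.0, 0.0, 1.0, 0.0]
wrist_force: [-0.1, -0.3, 0.0]
finger_gap: 0.0619
```

Emit:
play_rows --steps '[{"claw": 70,"dp": [0.0032,-0.0324,0],"angular": [0,0,0]},{"claw": 70,"dp": [0.0032,-0.0324,0],"angular": [0,0,0]},{"claw": 70,"dp": [0.0032,-0.0324,0],"angular": [0,0,0]},{"claw": 70,"dp": [0.0032,-0.0324,0],"angular": [0,0,0]},{"claw": 70,"dp": [0.0032,-0.0324,0],"angular": [0,0,0]},{"claw": 70,"dp": [0,0,0],"angular": [0,0,0]},{"claw": 70,"dp": [0,0,0],"angular": [0,0,0]},{"claw": 70,"dp": [0,0,0],"angular": [0,0,0]}]'

```text
clock: 29.98
tcp_pos: [0.4597, -0.0793, 0.1706]
orientation: [-0.0, 0.0, 1.0, 0.0]
wrist_force: [-0.1, 0.0, -0.4]
finger_gap: 0.062
```

```bash
python3 -c "
from h import *
wrist('w12')"
```

```text
tcp [ 0.4597 -0.0793  0.1706] [-4.e-04  5.e-04  1.e+00  4.e-04] gap 0.062 clock 29.9833
[123.   5.] 253 ztop 0.026 rect xy [ 0.299  -0.2218] size [0.0083 0.018 ] ang 0.6 [239.   8.   0.]
[ 19. 224.] 1890 ztop 0.054 rect xy [ 0.4686 -0.3279] size [0.0138 0.0372] ang 78.6 [221. 218. 215.]
[314. 224.] 1247 ztop 0.077 rect xy [ 0.4594 -0.0804] size [0.0239 0.0247] ang 67.3 [244. 243. 241.]
[ 22. 298.] 1494 ztop 0.067 rect xy [ 0.5324 -0.3343] size [0.0108 0.022 ] ang 83.4 [206. 198. 189.]
[302. 303.] 1369 ztop 0.052 rect xy [ 0.539  -0.0913] size [0.0278 0.0296] ang 87.5 [201.  98. 222.]
[565. 326.] 1771 ztop 0.053 rect xy [0.5656 0.151 ] size [0.0203 0.0426] ang 12.9 [238. 234. 220.]
[ 36. 350.] 2142 ztop 0.054 rect xy [ 0.5866 -0.3423] size [0.0303 0.0301] ang 89.3 [241. 240. 238.]
[297. 381.] 1291 ztop 0.076 rect xy [ 0.6159 -0.0973] size [0.0125 0.0115] ang 39.0 [214.  29.  19.]
[385. 412.] 350 ztop 0.039 rect xy [ 0.6681 -0.0061] size [0.0123 0.0074] ang 73.4 [137. 136. 132.]
```

Emit:
play_rows --steps '[{"claw": 70,"dp": [0,-0.001,0.03],"angular": [0,0,0]},{"claw": 70,"dp": [0,0,0.03],"angular": [0,0,0]},{"claw": 70,"dp": [0,0,0.03],"angular": [0,0,0]},{"claw": 70,"dp": [0,0,0.025],"angular": [0,0,0]},{"claw": 70,"dp": [0,0,0.0175],"angular": [0,0,0]},{"claw": 70,"dp": [0,0,0],"angular": [0,0,0]},{"claw": 70,"dp": [0,0,0],"angular": [0,0,0]},{"claw": 255,"dp": [0,0,0],"angular": [0,0,0]}]' --force 60

```text
clock: 30.7
tcp_pos: [0.4609, -0.0799, 0.0394]
orientation: [0.001, -0.001, 1.0, -0.0]
wrist_force: [0.4, 0.8, -0.5]
finger_gap: 0.0513
```

Emit:
play_rows --steps '[{"claw": 255,"dp": [0,0,0],"angular": [0,0,0]},{"claw": 255,"dp": [0,0,0],"angular": [0,0,0]},{"claw": 255,"dp": [0,0,0],"angular": [0,0,0]},{"claw": 255,"dp": [0,0,0],"angular": [0,0,0]},{"claw": 255,"dp": [0,0,0],"angular": [0,0,0]},{"claw": 255,"dp": [0,0,0],"angular": [0,0,0]},{"claw": 255,"dp": [0,0,0],"angular": [0,0,0]},{"claw": 255,"dp": [0,0,0],"angular": [0,0,0]}]'

```text
clock: 31.37
tcp_pos: [0.4614, -0.0807, 0.0401]
orientation: [0.002, -0.0, 1.0, -0.0]
wrist_force: [-1.1, 1.3, 7.0]
finger_gap: 0.0225
```

Emit:
play_rows --steps '[{"claw": 255,"dp": [0,0,-0.01],"angular": [0,0,0]},{"claw": 255,"dp": [0,0,-0.02],"angular": [0,0,0]},{"claw": 255,"dp": [0,0,-0.03],"angular": [0,0,0]},{"claw": 255,"dp": [0,0,-0.03],"angular": [0,0,0]},{"claw": 255,"dp": [0,0,-0.03],"angular": [0,0,0]},{"claw": 255,"dp": [0,0,0],"angular": [0,0,0]},{"claw": 255,"dp": [0,0,0],"angular": [0,0,0]},{"claw": 255,"dp": [0,0,0],"angular": [0,0,0]}]'

```text
clock: 32.03
tcp_pos: [0.4597, -0.0804, 0.1581]
orientation: [-0.0, 0.0, 1.0, 0.0]
wrist_force: [-0.1, 0.3, -2.8]
finger_gap: 0.0225
```

Emit:
play_rows --steps '[{"claw": 255,"dp": [-0.0078,0.0319,0],"angular": [0,0,0]},{"claw": 255,"dp": [-0.0078,0.0319,0],"angular": [0,0,0]},{"claw": 255,"dp": [-0.0078,0.0319,0],"angular": [0,0,0]},{"claw": 255,"dp": [-0.0078,0.0319,0],"angular": [0,0,0]},{"claw": 255,"dp": [-0.0078,0.0319,0],"angular": [0,0,0]},{"claw": 255,"dp": [-0.0078,0.0319,0],"angular": [0,0,0]},{"claw": 255,"dp": [-0.0078,0.0319,0],"angular": [0,0,0]},{"claw": 255,"dp": [-0.0078,0.0319,0],"angular": [0,0,0]}]'

```text
clock: 32.7
tcp_pos: [0.5211, 0.1761, 0.1562]
orientation: [-0.002, -0.0, 1.0, -0.0]
wrist_force: [1.4, 0.2, -2.4]
finger_gap: 0.0225
```

Emit:
play_rows --steps '[{"claw": 255,"dp": [-0.0078,0.0319,0],"angular": [0,0,0]},{"claw": 255,"dp": [-0.0078,0.0319,0],"angular": [0,0,0]},{"claw": 255,"dp": [-0.0078,0.0319,0],"angular": [0,0,0]},{"claw": 255,"dp": [-0.0078,0.0319,0],"angular": [0,0,0]},{"claw": 255,"dp": [-0.0078,0.0319,0],"angular": [0,0,0]},{"claw": 255,"dp": [0,0,0],"angular": [0,0,6.2]},{"claw": 255,"dp": [0,0,0],"angular": [0,0,0]},{"claw": 255,"dp": [0,0,0],"angular": [0,0,0]}]'

```text
clock: 33.37
tcp_pos: [0.5601, 0.3337, 0.156]
orientation: [-0.002, 0.053, 0.999, -0.001]
wrist_force: [-0.3, -0.7, -4.2]
finger_gap: 0.0226
```

Emit:
play_rows --steps '[{"claw": 255,"dp": [0,0,0.025],"angular": [0,0,0]},{"claw": 255,"dp": [0,0,0.025],"angular": [0,0,0]},{"claw": 255,"dp": [0,0,0.02],"angular": [0,0,0]},{"claw": 255,"dp": [0,0,0],"angular": [0,0,0]},{"claw": 255,"dp": [0,0,0],"angular": [0,0,0]},{"claw": 255,"dp": [0,0,0],"angular": [0,0,0]},{"claw": 255,"dp": [0,0,0],"angular": [0,0,0]},{"claw": 255,"dp": [0,0,0],"angular": [0,0,0]}]'

```text
clock: 34.03
tcp_pos: [0.5626, 0.3344, 0.0903]
orientation: [0.001, 0.054, 0.999, 0.001]
wrist_force: [0.9, 0.5, -1.9]
finger_gap: 0.0225
```

```bash
python3 -c "
from h import *
wrist('w13')"
```

```text
tcp [0.5626 0.3344 0.0903] [1.400e-03 5.400e-02 9.985e-01 7.000e-04] gap 0.0225 clock 34.0333
[318. 148.] 3225 ztop 0.055 rect xy [0.501  0.3425] size [0.0286 0.0284] ang 6.8 [148. 142. 136.]
[316. 266.] 2383 ztop 0.119 rect xy [0.5517 0.3357] size [0.0356 0.007 ] ang 84.6 [89. 87. 84.]
[ 39. 278.] 1940 ztop 0.053 rect xy [0.5609 0.1566] size [0.0324 0.0212] ang 84.1 [240. 231. 209.]
[ 36. 420.] 1681 ztop 0.062 rect xy [0.6727 0.1127] size [0.0061 0.0135] ang 22.5 [31. 30. 31.]
```

View pics/w13.png

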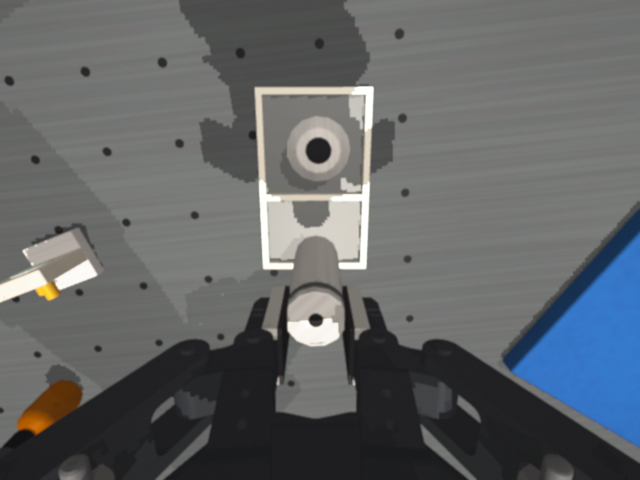

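The wide objective is centred in its pocket at (318,150), and the round post hangs over the smaller pocket (rows 200–265). Lower, release, retreat.

Emit:
play_rows --steps '[{"claw": 255,"dp": [0.001,0,0.02],"angular": [0,0,0]},{"claw": 255,"dp": [0,0,0.015],"angular": [0,0,0]},{"claw": 255,"dp": [0,0,0.008],"angular": [0,0,0]},{"claw": 255,"dp": [0,0,0.0035],"angular": [0,0,0]},{"claw": 255,"dp": [0,0,0],"angular": [0,0,0]},{"claw": 255,"dp": [0,0,0],"angular": [0,0,0]},{"claw": 255,"dp": [0,0,0],"angular": [0,0,0]},{"claw": 255,"dp": [0,0,0],"angular": [0,0,0]}]'

```text
clock: 34.75
tcp_pos: [0.5612, 0.3346, 0.0432]
orientation: [0.001, 0.054, 0.999, 0.0]
wrist_force: [-0.8, -1.7, 5.3]
finger_gap: 0.0224
```

Emit:
play_rows --steps '[{"claw": 85,"dp": [0,0,0],"angular": [0,0,0]},{"claw": 85,"dp": [0,0,0],"angular": [0,0,0]},{"claw": 85,"dp": [0,0,0],"angular": [0,0,0]},{"claw": 85,"dp": [0,0,0],"angular": [0,0,0]},{"claw": 85,"dp": [0,0,-0.01],"angular": [0,0,0]},{"claw": 85,"dp": [0,0,-0.02],"angular": [0,0,0]},{"claw": 85,"dp": [0,0,-0.03],"angular": [0,0,0]},{"claw": 85,"dp": [0,0,-0.03],"angular": [0,0,0]}]'

```text
clock: 35.42
tcp_pos: [0.5596, 0.3339, 0.1326]
orientation: [-0.001, 0.054, 0.999, -0.0]
wrist_force: [0.9, -0.4, 0.7]
finger_gap: 0.0572
```

Emit:
play_rows --steps '[{"claw": 85,"dp": [0,0,-0.03],"angular": [0,0,0]},{"claw": 85,"dp": [0,0,-0.03],"angular": [0,0,0]},{"claw": 85,"dp": [0,0,-0.02],"angular": [0,0,0]},{"claw": 85,"dp": [0,0,0],"angular": [0,0,0]},{"claw": 85,"dp": [0,0,0],"angular": [0,0,0]},{"claw": 85,"dp": [0,0,0],"angular": [0,0,0]},{"claw": 85,"dp": [0,0,0],"angular": [0,0,0]},{"claw": 85,"dp": [0,0,0],"angular": [0,0,0]}]'

```text
clock: 36.08
tcp_pos: [0.5596, 0.3339, 0.2103]
orientation: [-0.001, 0.054, 0.999, -0.001]
wrist_force: [0.2, 0.1, -0.8]
finger_gap: 0.0568
```

```bash
python3 -c "
from h import *
wrist('w14')
p,d=env.read_camera('scene');cv2.imwrite('pics/scene1.png',p[:,:,::-1])"
```

```text
tcp [0.5596 0.3339 0.2103] [-1.300e-03  5.410e-02  9.985e-01 -6.000e-04] gap 0.0568 clock 36.0833
[318. 144.] 1307 ztop 0.055 rect xy [0.5011 0.3432] size [0.0278 0.0285] ang 42.9 [187. 182. 177.]
[317. 213.] 956 ztop 0.080 rect xy [0.5592 0.3351] size [0.0236 0.0241] ang 83.7 [246. 245. 243.]
[129. 232.] 896 ztop 0.054 rect xy [0.5662 0.1522] size [0.02   0.0419] ang 13.3 [247. 240. 221.]
[122. 336.] 855 ztop 0.063 rect xy [0.6742 0.1134] size [0.0089 0.0148] ang 17.2 [40. 39. 40.]
[ 21. 350.] 1546 ztop 0.040 rect xy [ 0.6837 -0.0055] size [0.0382 0.0365] ang 86.4 [126. 159. 128.]
[277. 407.] 902 ztop 0.045 rect xy [0.7862 0.2596] size [0.0115 0.0694] ang 0.1 [121. 124. 106.]
[620. 417.] 1515 ztop 0.050 rect xy [0.8427 0.6565] size [0.0642 0.0282] ang 43.9 [38. 36. 37.]
[174. 450.] 505 ztop 0.062 rect xy [0.8223 0.1478] size [0.0313 0.02  ] ang 2.3 [249. 247. 240.]
```

View pics/scene1.png

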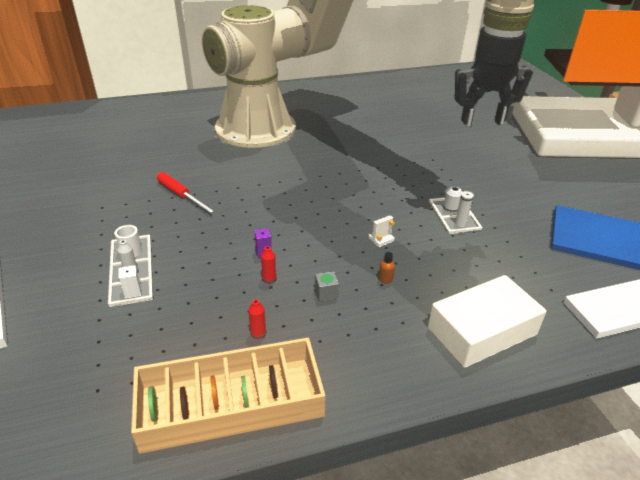

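View pics/w14.png

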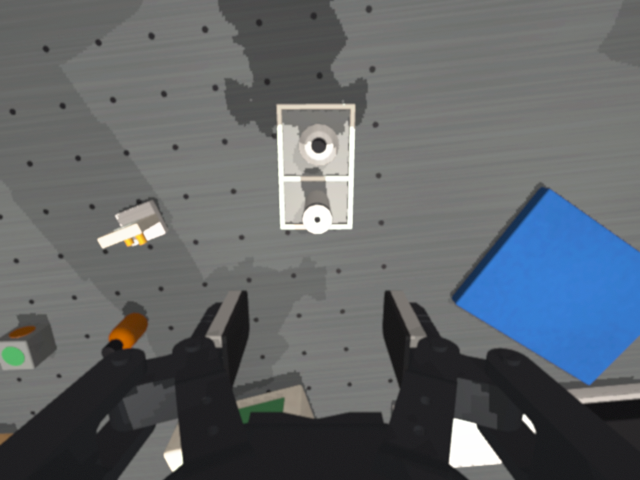

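The scene view shows tray3 filled (tube, slim objective and square post around (127,260)) and tray2 filled (around (458,205)). The bystanders and look-alikes are where they were. The wrist view shows the wide objective at (318,146) and the round post at (317,218), both inside their pockets. The gripper is clear and at rest, so I'll hand in.

```bash
python3 -c "
from workcell import env
print(env.hand_in())"
```

```text
the job is handed in; nothing more can be done
None
```

Both kits are made up and the job is handed in, at about 36 s on the robot's clock. I placed the parts in the order listed:
- **Three-pocket tray:** lens tube in the largest pocket, slim objective in the middle, square post in the smallest.
- **Two-pocket tray:** wide objective in the larger pocket, round post in the smaller.

**Last checks:** Every part stands upright inside its pocket. Their tops read 54–55 mm for the 50 mm parts and 79–80 mm for the 75 mm parts. That fits the 3 mm tray floor, because the camera reads heights about 1–2 mm high. The oil bottle, mirror mount, filter cube, both red look-alikes and the purple block were never touched and appear where they started. Wrist force at the end of each move stayed under about 8 N, and the gripper ended clear above the two-pocket tray.

**Disagreements, all small:** The top and wrist cameras differed by about 2 mm. While gripping, the finger opening read 1.5 to 4 mm less than the true part widths. The wide objective sits about 2 mm off its pocket centre, well within the clearance.

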